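Lamp out, then draw the steriliser drawer

ROBOT

A 7-joint arm with a two-finger parallel gripper is mounted at the origin on a cart in front of the work surface, level with it; the furniture and walls round the work are solid. World frame = base frame: x ahead of the robot, y to its left, z up, the work surface at z = 0. Lengths are in m, angles in rad, forces in N, time in s.
With the tool pointing down it reaches from about 0.4 to 0.85 m from the base axis. Payload 4.5 kg.
Tool frame: the origin (TCP) lies on the centre line of the jaws, within the pads' length; the fingertips stand 11 mm ahead of it and the grasp point (between the pads) lies 8 mm behind it; z points along the fingers, x is the direction in which the jaws open and shut, and the axes are right-handed (so a half turn about z gives the same grasp; the last joint's range is limited). The gripper opens to 88 mm and grips with 3 to 60 N. Pads are 18 mm wide; open, the fingers measure 123 mm over their backs; the gripper's body (75 mm by 187 mm) begins 45 mm behind the grasp point.
Start: joints at [1.231, 0.689, -0.195, 1.565, 0.157, 0.902, -0.215], TCP at [0.228, -0.582, 0.225] pointing down, gripper open.
Joint ranges: [-3.01, 3.01], [-0.46, 2.08], [-1.47, 1.51], [0.13, 2.56], [-1, 4.14], [0.04, 2.09], [-2.66, 2.66]. Speed limits (rad/s): [2.57, 2.57, 3.14, 3.14, 3.14, 3.14, 3.14].

INTERFACE

Orientations are given as a unit quaternion [x, y, z, w].
In Python, from plant import r, vision, order, nets gives the robot as it stands.
- The arm moves only by the tool send_rows, never from a script. Its argument "series" is a list of rows, each an object with "delta_pos": the shift along the tool's x, y, z in cm, a list of three; "turn": the turn about the tool's z in degrees; "jaw": the closure, from 0 (fully open) to 1 (shut). In form: [{"delta_pos": [x, y, z], "turn": turn, "jaw": jaw}, ...]. A call has 1 to 8 rows; each row is the pose to reach, as a shift and turn from the pose commanded when the call began, along the tool's axes at that moment; what a row does not reach only later rows make up. A row lasts 1/12 s, in which the tool goes at most 41.7 mm and 7.16 degrees, less where a joint would pass 70% of its speed; a pose out of reach is approached as far as the arm can. A call with a gripper value outside its range is refused whole. The fingers move at their own pace and stop on an object; "force" is the grip in N (left out, the last holds). Time passes only in rows, so rows that repeat a pose let the fingers close. It gives the time, the measured TCP pose, the force and the opening at its end, in the units of the state.
- r.get_state(): the state, without advancing time (a new reading comes with each control period).
- vision.snapshot(name): name is "scene" or "side" or "wrist"; returns the picture (400x640x3 uint8, blue, green, red); there is no depth.
- vision.camera_params(name): a dict with "intrinsics" (3x3 intrinsics, pixels), "extrinsics" (4x4, takes a point from world to camera coordinates). Camera axes: x right, y down, z forward; pixel columns grow to the right and rows downward; lengths in m; the calibration is good to about 2 mm. A picture is of the moment at which its call begins: read the wrist's pose just before it. camera_params takes no time and is no camera call; for the wrist camera it gives the pose at the moment of the call.
- order.finish_job(): hands the job in, once; it reports no verdict.
Trained networks look in the newest picture that a camera, given by its name, has taken for a name from the list of things; names that differ only in an ending like _2 or _b are one class to them, and where a whole thing is asked for, a point or a joint stands for the part that bears it (a point fixed in the world has none). Each returns a list of dicts, best first, with "score" (0 to 1); they miss things now and then, are a little off and sometimes report something else, mostly with a low value. They report only what shows in the picture. A call takes as long as a camera call. They do not tell look-alikes from the thing itself.
- nets.boxes_of(camera, label): "location" ([row, column] as shares, 0 to 1, of the picture: columns of its width, rows of its height, amid what is visible of it).
- nets.trace(camera, label): "region" (400x640 bool, what is visible of it) and "location" ([row, column] as shares, 0 to 1, of the picture: columns of its width, rows of its height, amid what is visible of it).
The state is a dict: "clock": time; "q": joint angles; "qd": joint speeds; "joint_torque": joint torques, N m; "tool_pos": TCP position; "eef_rot": TCP orientation; "contact_force": force on the tool from outside, world axes, zero at the start; "moment": the same for the moment, N m; "opening": opening from 0.0 (shut) to 1.0 (fully open).
Only numpy, scipy, OpenCV 4.12 (cv2) and the standard library are available. Lean on these libraries where they do the work, as an engineer would, in place of code of your own. Each camera call takes 0.05 s, during which the arm holds its last target.

TASK

The tools in the drawer steriliser are done: push the cream pot that stands in front of it sideways along the desk until it is wholly clear of the drawer's way, and press the red rocker switch fully over to put the UV lamp out, both before the drawer is opened. Then hook a fingertip behind the lip of the drawer's pull and draw the drawer gently all the way out to its stop, so that the tools stay lying in their places in the tray. Do not pinch the lip or press on its front, do not lift anything, do not let the drawer shove the pot, leave the tools untouched and the bottles and timer where they stand.

Things in the scene. Friction and masses are not known exactly. Their poses are not given: they have to be found in the camera images.
- steriliser: Low white drawer-type UV steriliser, fixed to the desk, yaw 0.05 to 0.45 rad. Shell x -95 to 89 mm, 244 wide, 84 high; x points to its back, y to its left seen from its front; origin on the desk. Flat top with the switch and a loose timer. The drawer slides along -x; its front is 236 wide and has over its full width an aluminium pull: ledge and upright lip, making a channel open upward.
- drawer (a joint): Drawer travel in m: 0 shut, 0.130 fully out against its stop. It runs on plain runners with about 2 N of drag plus 6 N per m/s, and stays where it is left. A light steel box: about 1 kg with its tray.
- lip_pull (a point): On the middle line of the pull's channel, level with the lip's top edge (60 mm over the desk); moves with the drawer; axes as the steriliser's. Channel: x -20 (lip's rear face) to +20 mm (drawer front), 236 long in y, 26 deep to the ledge. Lip 5 mm thick, plus a 5 mm grey strip on its front, from 5 mm below its top edge down. Drawer front rises 19, shell behind it 24 mm above this point.
- switch (a joint): Red rocker switch of the UV lamp, in a black bezel on the steriliser's top near the front. 0 = on (left half stands proud, right half level), 0.36 rad = off (left half pressed level, right half proud). Stays where it is left; about 2 to 3 N at the end of the raised half turns it.
- switch_raised_end (a point): On top of the rocker's left half, 19 mm from its pivot, 2 mm from its outer end; moves and turns with it. At the start about 7 mm above its level when pressed fully (92 mm over the desk, 8 mm over the steriliser's top, 3 mm over the bezel). The half is 26 wide in the steriliser's x, 21 long in y. It tips about the steriliser's x axis; the pivot lies to the right (-y) of this point.
- pot_centre (a point): Centre, half-way up, of the round cream pot (diameter 91, height 44 mm, about 0.2 kg, loose) standing on the desk in front of the drawer, right of its middle. Its lid is no separate part.
- cream_pot: The cream pot itself, white and pale blue with a grey lid; origin at the centre of its underside.
- tray_centre (a point): Middle of the steel tray's floor in the drawer (127 x 203 x 15 mm); moves with the drawer, axes as the steriliser's. While the drawer is shut it lies inside the shell.
- tweezers: Steel tweezers, 11 x 101 x 10 mm, lying across the tray near its front; origin under the middle, y along the tool. To be left alone.
- fine_tweezers: Fine steel tweezers, 11 x 92 x 10 mm, lying across the middle of the tray; origin under the middle. To be left alone.
- extractor: Steel loop tool, 8 x 109 x 6 mm, lying across the tray near its back; origin under the middle. To be left alone.
- dial_timer: White kitchen-style minute timer, diameter 62, height 44 mm, standing loose on the steriliser's top, rear right. Origin at its underside. Bystander.
- polish_red: Dark red square nail-polish bottle, 26 x 26 x 76 mm, standing loose right of the steriliser. Origin at its underside. Bystander.
- polish_blue: Dark blue square nail-polish bottle, 26 x 26 x 76 mm, standing loose right of the steriliser. Origin at its underside. Bystander.
- gel_bottle: Blue and white gel bottle with nozzle, diameter 53, height 166 mm, standing loose left of the steriliser. Origin at its underside. Bystander.
Mind the look-alikes: they are no part of the job. Leave any orange or pink look-alike of the cream_pot alone.

How it is judged:
By the outcome, as a careful person would: the job done as asked, in the order asked, and still so for the second after the job is handed in, with the robot touching nothing.
It also fails if it takes over 50 s, if anything falls off the work surface, if the arm or the gripper's body presses on something with over 40 N, if the wrist force passes 120 N, or if a joint passes its speed limit or range.

## Working session

There is one attempt and no reset: what is moved stays moved. The work goes in short steps, Python scripts to look and compute and a tool call to move; the robot and the scene stay as the last step left them, time stands still between calls to the robot, and variables do not carry over. Pictures are saved under pics/ and viewed, and the job is handed in when it is done.

Besides the shell and the picture viewer there is one more tool, called as name(argument=value, ...), one argument or row to a line, values as JSON. send_rows: Moves the arm, as the interface text tells. Its arguments: {"type":"object","properties":{"series":{"type":"array"},"force":{"type":"number"}},"required":["series"]}

```bash
mkdir -p pics; ls
python3 - <<'E'
from plant import r, vision, order, nets
import cv2,numpy as np
print(r.get_state())
for n in ["scene","side","wrist"]:
    im=vision.snapshot(n); cv2.imwrite(f"pics/a_{n}.png",im)
    p=vision.camera_params(n); np.set_printoptions(precision=4,suppress=True); print(n,p["intrinsics"],p["extrinsics"])
E
```

```text
pics
{'clock': 0.0, 'q': array([ 1.23080916,  0.68996216, -0.1945265 ,  1.56636672,  0.15732233,
        0.90246872, -0.21511132]), 'qd': array([ 0.00049902,  0.00160986, -0.00172652,  0.0006379 , -0.00142951,
       -0.00107522,  0.00114207]), 'joint_torque': array([-8.40785719e-05, -5.27556789e+01, -1.26642399e+00, -1.53423339e+01,
       -5.25781210e-02,  6.75153569e-03,  1.88327135e-04]), 'tool_pos': array([ 0.22792844, -0.58124933,  0.22421794]), 'eef_rot': array([ 8.26206727e-01, -5.63366334e-01, -7.84952059e-04, -4.50520810e-04]), 'contact_force': array([-0.92661575,  0.43024516, -0.22974149]), 'moment': array([-0.00025476,  0.03162886, -0.05358004]), 'opening': 1.0018321814914737}
scene [[390.6506   0.     320.3454]
 [  0.     390.6506 195.7643]
 [  0.       0.       1.    ]] [[-0.583  -0.8124 -0.0112  0.4721]
 [-0.6157  0.4508 -0.6463  0.3419]
 [ 0.5301 -0.3699 -0.763   0.7507]
 [ 0.      0.      0.      1.    ]]
side [[503.6357   0.     323.0722]
 [  0.     503.6357 208.3112]
 [  0.       0.       1.    ]] [[ 0.9971 -0.0711  0.0277 -0.5703]
 [ 0.0023 -0.3351 -0.9422  0.1326]
 [ 0.0763  0.9395 -0.334   0.9408]
 [ 0.      0.      0.      1.    ]]
wrist [[346.5898   0.     316.2308]
 [  0.     346.5898 197.7084]
 [  0.       0.       1.    ]] [[ 0.3652 -0.9309 -0.0017 -0.6247]
 [-0.8873 -0.3486  0.302  -0.042 ]
 [-0.2817 -0.1088 -0.9533  0.3905]
 [ 0.      0.      0.      1.    ]]
```

View pics/a_scene.png

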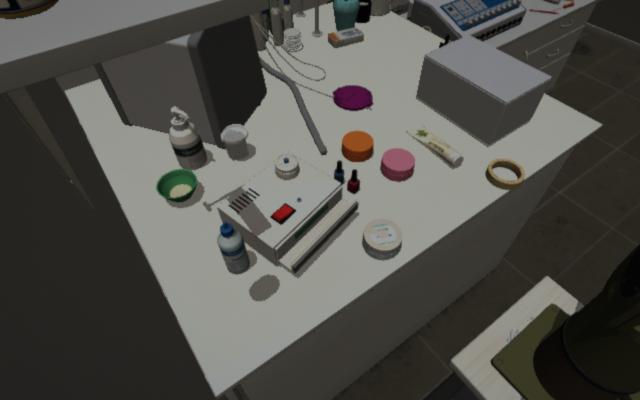

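View pics/a_side.png

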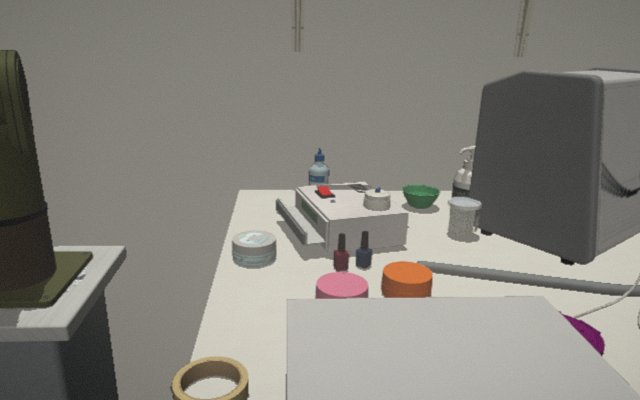

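View pics/a_wrist.png

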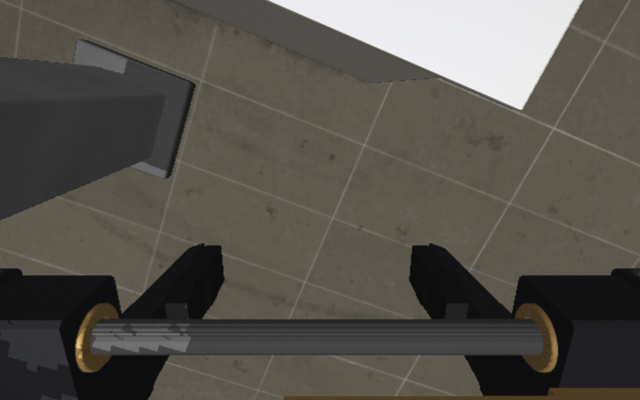

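The scene view shows the white-and-grey pot at (383,237), in front of the drawer pull. The look-alikes are pink at (398,164) and orange at (358,146). The red switch is at (284,213). Next I'll trace everything with the networks.

```bash
cat > h.py <<'E'
import numpy as np, cv2
from plant import r, vision, order, nets
np.set_printoptions(precision=4,suppress=True)
def cam(n):
    p=vision.camera_params(n); return np.array(p["intrinsics"]),np.array(p["extrinsics"])
def proj(c,P):
    K,E=c; P=np.atleast_2d(P); q=P@E[:3,:3].T+E[:3,3]; q=q@K.T; return q[:,:2]/q[:,2:]
def ray(c,uv):
    K,E=c; d=E[:3,:3].T@np.linalg.solve(K,[uv[0],uv[1],1.]); return -E[:3,:3].T@E[:3,3], d/np.linalg.norm(d)
def onplane(c,uv,z):
    o,d=ray(c,uv); return o+d*(z-o[2])/d[2]
def tri(cs,uvs):
    A=np.zeros((3,3));b=np.zeros(3)
    for c,uv in zip(cs,uvs):
        o,d=ray(c,uv);M=np.eye(3)-np.outer(d,d);A+=M;b+=M@o
    return np.linalg.solve(A,b)
E
python3 - <<'E'
from h import *
import pickle
out={}
for n in ["scene","side"]:
    c=cam(n); im=cv2.imread(f"pics/a_{n}.png"); vis=cv2.resize(im,None,fx=1,fy=1)
    for l in ["steriliser","drawer","lip_pull","switch","cream_pot","dial_timer","polish_red","polish_blue","gel_bottle"]:
        t=nets.trace(n,l)
        out[n,l]=t
        for k in t[:3]:
            rg=k["region"]; ys,xs=np.where(rg)
            print(n,l,round(k["score"],2),np.round(np.array(k["location"])*[400,640],1),rg.sum(), (xs.min(),xs.max(),ys.min(),ys.max()) if len(xs) else None)
pickle.dump(out,open("tr.pkl","wb"))
for n in ["scene","side"]:
    im=cv2.imread(f"pics/a_{n}.png")
    cr=im[130:290,180:430] if n=="scene" else im[140:280,220:420]
    cv2.imwrite(f"pics/b_{n}.png",cv2.resize(cr,None,fx=3.2 if n=="scene" else 4,fy=3.2 if n=="scene" else 4,interpolation=cv2.INTER_CUBIC))
print(r.get_state()["clock"])
E
```

```text
scene steriliser 0.61 [211.  288.5] 9084 (np.int64(218), np.int64(357), np.int64(151), np.int64(272))
scene drawer 0.97 [229.4 313.1] 2731 (np.int64(276), np.int64(357), np.int64(187), np.int64(271))
scene lip_pull 0.63 [228.7 311.1] 2803 (np.int64(275), np.int64(357), np.int64(186), np.int64(272))
scene switch 0.65 [215.1 281.4] 203 (np.int64(273), np.int64(292), np.int64(204), np.int64(221))
scene switch 0.28 [228.9 311.4] 2784 (np.int64(274), np.int64(357), np.int64(186), np.int64(271))
scene cream_pot 0.78 [145.8 356.9] 832 (np.int64(342), np.int64(373), np.int64(130), np.int64(160))
scene cream_pot 0.55 [160.1 392.9] 897 (np.int64(381), np.int64(414), np.int64(148), np.int64(179))
scene dial_timer 0.58 [165.4 289.3] 470 (np.int64(275), np.int64(298), np.int64(155), np.int64(178))
scene dial_timer 0.34 [209.7 281.2] 194 (np.int64(273), np.int64(292), np.int64(205), np.int64(220))
scene polish_red 0.79 [182.  354.1] 233 (np.int64(346), np.int64(359), np.int64(169), np.int64(192))
scene polish_blue 0.66 [177.3 339.5] 164 (np.int64(334), np.int64(343), np.int64(160), np.int64(182))

[... 503 characters left out ...]

side lip_pull 0.66 [220.  307.3] 1729 (np.int64(276), np.int64(329), np.int64(189), np.int64(249))
side switch 0.64 [194.5 324.7] 113 (np.int64(318), np.int64(332), np.int64(186), np.int64(195))
side cream_pot 0.93 [286.8 338.5] 1175 (np.int64(317), np.int64(368), np.int64(272), np.int64(298))
side cream_pot 0.92 [249.3 255.8] 1368 (np.int64(233), np.int64(276), np.int64(231), np.int64(266))
side polish_red 0.8 [255.5 341.3] 458 (np.int64(333), np.int64(349), np.int64(233), np.int64(271))
side polish_blue 0.82 [254.8 364.3] 419 (np.int64(356), np.int64(372), np.int64(232), np.int64(268))
side gel_bottle 0.95 [171.7 320.8] 519 (np.int64(309), np.int64(329), np.int64(150), np.int64(184))
1.05
```

View pics/b_scene.png

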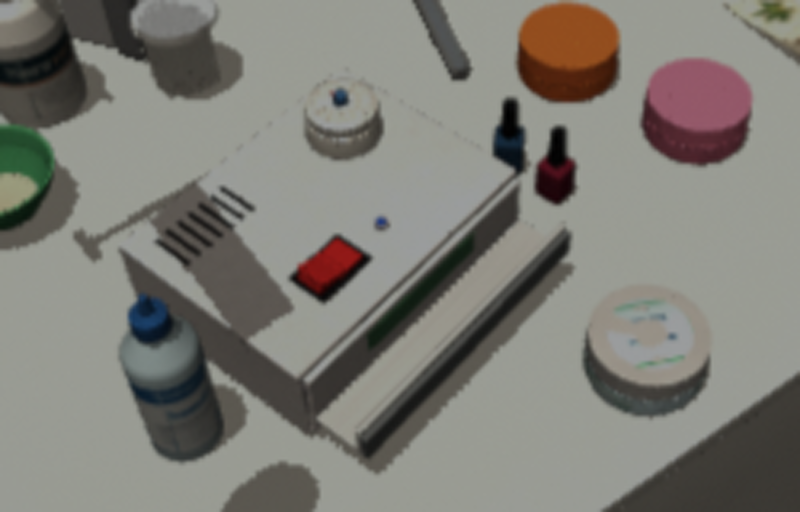

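View pics/b_side.png

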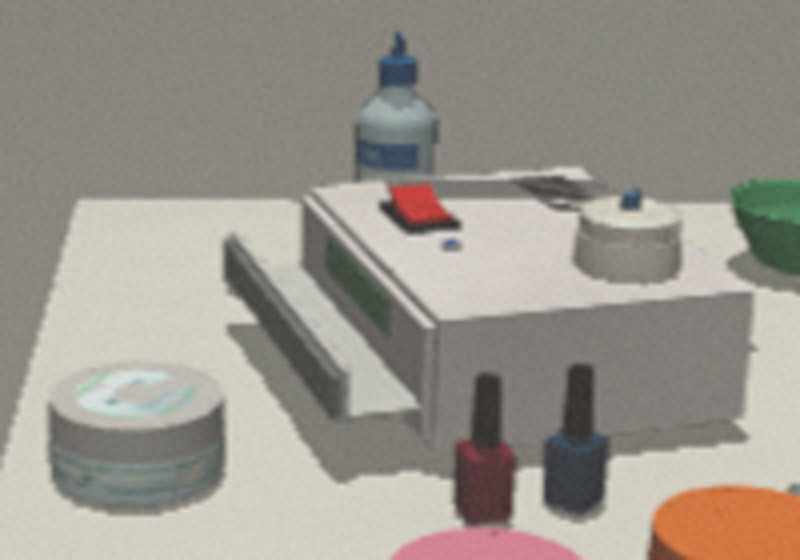

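```bash
cat > fit.py <<'E'
from h import *
from scipy.optimize import least_squares
S=cam("scene");D=cam("side")
sc=lambda x,y:(x/3.2+180,y/3.2+130)
sd=lambda x,y:(x/4+220,y/4+140)
h=.084
obs=[(S,(-.095,.122,h),sc(305,380)),(S,(.089,.122,h),sc(122,248)),(S,(-.095,-.122,h),sc(518,178)),
(D,(-.095,-.122,h),sd(435,322)),(D,(.089,-.122,h),sd(752,292)),(D,(-.095,.122,h),sd(303,193))]
def W(p,l):
    c,s=np.cos(p[2]),np.sin(p[2]); l=np.atleast_2d(l); return np.c_[p[0]+c*l[:,0]-s*l[:,1],p[1]+s*l[:,0]+c*l[:,1],l[:,2]]
f=lambda p:np.concatenate([(proj(c,W(p,l))[0]-uv) for c,l,uv in obs])
if __name__=="__main__":
    s=least_squares(f,[.6,0,.2],loss="soft_l1"); print(s.x,f(s.x).reshape(-1,2))
    p=s.x
    inv=lambda P:np.array([np.cos(p[2])*(P[0]-p[0])+np.sin(p[2])*(P[1]-p[1]),-np.sin(p[2])*(P[0]-p[0])+np.cos(p[2])*(P[1]-p[1]),P[2]])
    for c,uv in [(S,sc(360,437)),(S,sc(568,233)),(D,sd(232,236)),(D,sd(345,372))]:
        print("lip top local",inv(onplane(c,uv,.060)))
    print("sw local",inv(onplane(S,sc(330,268),.089)),inv(onplane(D,sd(420,205),.089)))
    print("timer",onplane(S,sc(340,95),.128), inv(onplane(S,sc(340,95),.128)))
    # pot: lid top ellipse centre
    for nm,uv1,uv2 in [("pot",sc(648,336),sd(137,394))]:
        a=onplane(S,uv1,.044);b=onplane(D,uv2,.044);print(nm,a,b,inv(a),inv(b))
    for nm,uv1,uv2,z in [("gel",sc(187,440),None,0),("red",sc(555,190),sd(486,515),0),("blue",sc(510,165),sd(575,508),0)]:
        print(nm,onplane(S,uv1,z),inv(onplane(S,uv1,z)), onplane(D,uv2,z) if uv2 else '')
    print("pink",onplane(S,sc(697,95),.044)," orange",onplane(S,sc(568,40),.044))
    # desk front edge
    print(onplane(S,sc(800,380),0),onplane(S,sc(605,510),0))
    print("lip pull guess axes")
    np.save("ster.npy",p)
E
python3 fit.py
```

```text
[0.6463 0.2338 0.2735] [[-0.211  -0.5982]
 [-0.4197 -0.5274]
 [ 0.6687 -3.4135]
 [-0.023  -0.3891]
 [-0.5332 -0.9516]
 [-0.9804 -1.7309]]
lip top local [-0.1439  0.1232  0.06  ]
lip top local [-0.1517 -0.108   0.06  ]
lip top local [-0.1422  0.1072  0.06  ]
lip top local [-0.143  -0.1205  0.06  ]
sw local [-0.0485  0.0444  0.089 ] [-0.0405  0.0511  0.089 ]
timer [0.6972 0.1816 0.128 ] [ 0.0349 -0.0639  0.128 ]
pot [0.4295 0.0941 0.044 ] [0.4342 0.0885 0.044 ] [-0.2465 -0.0759  0.044 ] [-0.2435 -0.0826  0.044 ]
gel [0.5778 0.4009 0.    ] [-0.0208  0.1795  0.    ] 
red [0.6083 0.034  0.    ] [-0.0906 -0.1821  0.    ] [0.6118 0.0346 0.    ]
blue [0.6536 0.0473 0.    ] [-0.0433 -0.1815  0.    ] [0.6584 0.0419 0.    ]
pink [ 0.5922 -0.1057  0.044 ]  orange [ 0.7117 -0.0611  0.044 ]
[0.3526 0.0047 0.    ] [0.3571 0.1914 0.    ]
lip pull guess axes
```

```bash
cat >> h.py <<'E'
def st(): 
    s=r.get_state(); return s
from scipy.spatial.transform import Rotation as Rn
def plan(target,yaw_x,base=None,cur=None):
    """target world pos, yaw of tool x in world (rad) -> total delta cm in tool axes and turn deg"""
    s=r.get_state(); R=Rn.from_quat(s["eef_rot"]).as_matrix(); p=s["tool_pos"] if cur is None else np.array(cur)
    d=R.T@(np.array(target)-p)*100
    y=np.arctan2(R[1,0],R[0,0]); dy=(yaw_x-y+np.pi)%(2*np.pi)-np.pi
    print("delta cm",np.round(d,2),"turn",round(-np.degrees(dy),2),"pos",p,"yawdeg",round(np.degrees(y),2),"zaxis",R[:,2],"clock",s["clock"])
    return d,-np.degrees(dy)
def loc(p,l):
    c,s=np.cos(p[2]),np.sin(p[2]); return np.array([p[0]+c*l[0]-s*l[1],p[1]+s*l[0]+c*l[1],l[2]])
E
python3 - <<'E'
from h import *
S=cam("scene");D=cam("side")
for c in (S,D): print(-c[1][:3,:3].T@c[1][:3,3])
print("box", [onplane(S,uv,0) for uv in [(420,92),(487,137),(545,88)]], tri([S,D],[(425,52),(540,298)]))
p=np.load("ster.npy")
t=loc(p,(-.244,.04,.16)); print(t)
plan(t,p[2])
plan([.42,-.2,.22],-.4)
E
```

```text
[0.0878 0.5071 0.799 ]
[ 0.4965 -0.88    0.4549]
box [array([ 0.8205, -0.43  ,  0.    ]), array([ 0.5334, -0.4274,  0.    ]), array([ 0.5807, -0.7924,  0.    ])] [ 0.795  -0.3837  0.1717]
[0.4006 0.2064 0.16  ]
delta cm [-67.09 -44.83   6.5 ] turn -84.26 pos [ 0.2282 -0.5819  0.225 ] yawdeg -68.58 zaxis [ 0. -0. -1.] clock 1.05
delta cm [-28.55 -31.8    0.5 ] turn -45.67 pos [ 0.2282 -0.5819  0.225 ] yawdeg -68.58 zaxis [ 0. -0. -1.] clock 1.05
```

send_rows(
  series=[
    {"delta_pos": [-2.5, -2.8, 0], "turn": -4, "jaw": 0.3},
    {"delta_pos": [-5, -5.6, 0], "turn": -8, "jaw": 0.3},
    {"delta_pos": [-7.5, -8.4, 0], "turn": -12, "jaw": 0.5},
    {"delta_pos": [-10, -11.2, 0], "turn": -16, "jaw": 0.5},
    {"delta_pos": [-12.5, -14, 0], "turn": -20, "jaw": 0.5},
    {"delta_pos": [-15, -16.8, 0], "turn": -24, "jaw": 0.5},
    {"delta_pos": [-17.5, -19.6, 0], "turn": -28, "jaw": 0.5},
    {"delta_pos": [-20, -22.4, 0], "turn": -32, "jaw": 0.5},
  ],
)

```text
clock: 1.72
tool_pos: [0.3643, -0.3124, 0.2253]
eef_rot: [0.95, -0.312, 0.0, 0.0]
contact_force: [0.3, 0.7, -0.3]
opening: 0.505
```

Run:
```python
from h import *
p=np.load("ster.npy"); print(r.get_state()["opening"],r.get_state()["q"],r.get_state()["contact_force"])
plan([.43,-.1,.2],-.15)
plan(loc(p,(-.244,.04,.16)),p[2])
```

```text
0.5047533934758818 [ 0.8362  0.5153 -0.3407  1.9863  0.2648  0.6815 -0.3059] [ 0.3066  0.723  -0.319 ]
delta cm [ -7.32 -20.99   2.52] turn -27.81 pos [ 0.3643 -0.3124  0.2253] yawdeg -36.4 zaxis [ 0.0006 -0.0005 -1.    ] clock 1.7167
delta cm [-27.87 -43.9    6.5 ] turn -52.07 pos [ 0.3643 -0.3124  0.2253] yawdeg -36.4 zaxis [ 0.0006 -0.0005 -1.    ] clock 1.7167
```

send_rows(
  series=[
    {"delta_pos": [-1.1, -3, 0.3], "turn": -4, "jaw": 0.5},
    {"delta_pos": [-2.2, -6, 0.6], "turn": -8, "jaw": 0.5},
    {"delta_pos": [-3.4, -9, 0.9], "turn": -12, "jaw": 0.5},
    {"delta_pos": [-4.6, -12, 1.2], "turn": -16, "jaw": 0.5},
    {"delta_pos": [-5.8, -15, 1.5], "turn": -20, "jaw": 0.5},
    {"delta_pos": [-7.1, -18, 1.8], "turn": -24, "jaw": 0.5},
    {"delta_pos": [-8.4, -21, 2.1], "turn": -28, "jaw": 0.5},
    {"delta_pos": [-10, -24, 2.4], "turn": -32, "jaw": 0.5},
  ],
)

```text
clock: 2.38
tool_pos: [0.4274, -0.0603, 0.2011]
eef_rot: [0.999, -0.039, 0.001, 0.0]
contact_force: [0.6, -0.1, 0.2]
opening: 0.501
```

Run:
```python
from h import *
p=np.load("ster.npy"); im=vision.snapshot("wrist"); cv2.imwrite("pics/c_wrist.png",im)
c=cam("wrist"); np.savez("c_wrist.npz",K=c[0],E=c[1])
plan(loc(p,(-.244,.02,.16)),p[2])
```

```text
delta cm [ -3.81 -23.69   4.26] turn -19.3 pos [ 0.4289 -0.052   0.2013] yawdeg -3.63 zaxis [ 0.0039  0.0059 -1.    ] clock 2.4333
```

View pics/c_wrist.png

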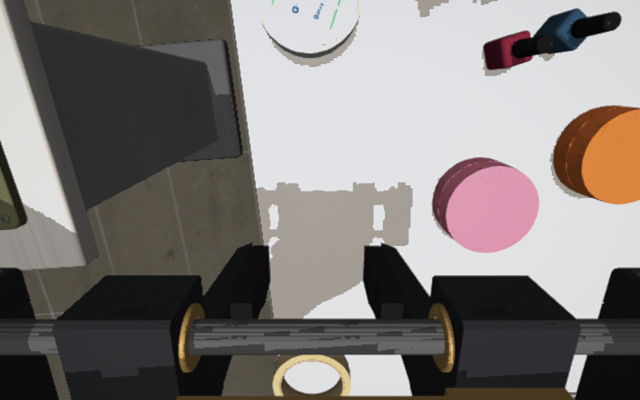

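The wrist view shows the cream pot at the top (310,25), the pink one at (487,205) and the orange one at (615,155). I'll carry on over the pot to its left side.

send_rows(
  series=[
    {"delta_pos": [-0.5, -3, 0.5], "turn": -2.5, "jaw": 0.5},
    {"delta_pos": [-1, -6, 1], "turn": -5, "jaw": 0.5},
    {"delta_pos": [-1.5, -9, 1.5], "turn": -7.5, "jaw": 0.5},
    {"delta_pos": [-2, -12, 2], "turn": -10, "jaw": 0.5},
    {"delta_pos": [-2.5, -15, 2.5], "turn": -12.5, "jaw": 0.5},
    {"delta_pos": [-3, -18, 3], "turn": -15, "jaw": 0.5},
    {"delta_pos": [-3.4, -21, 3.6], "turn": -17.5, "jaw": 0.5},
    {"delta_pos": [-3.8, -23.7, 4.2], "turn": -19.3, "jaw": 0.5},
  ],
)

```text
clock: 3.1
tool_pos: [0.4077, 0.1797, 0.159]
eef_rot: [0.992, 0.129, 0.001, -0.0]
contact_force: [1.5, -0.0, 1.0]
opening: 0.506
```

Run:
```python
from h import *
p=np.load("ster.npy"); im=vision.snapshot("wrist"); c=cam("wrist"); cv2.imwrite("pics/d_wrist.png",im); np.savez("d_wrist.npz",K=c[0],E=c[1])
cv2.imwrite("pics/d_side.png",vision.snapshot("side"))
plan(loc(p,(-.244,.02,.16)),p[2]);print(r.get_state()["contact_force"])
l=lambda P:(np.cos(p[2])*(P[0]-p[0])+np.sin(p[2])*(P[1]-p[1]),-np.sin(p[2])*(P[0]-p[0])+np.cos(p[2])*(P[1]-p[1]))
print(l(r.get_state()["tool_pos"]))
```

```text
delta cm [-0.04 -0.39 -0.11] turn -0.49 pos [0.4074 0.1835 0.1589] yawdeg 15.18 zaxis [ 0.001   0.0048 -1.    ] clock 3.2
[ 0.0117 -0.335  -0.4849]
(np.float64(-0.24358298492257566), np.float64(0.016130192644252417))
```

View pics/d_wrist.png

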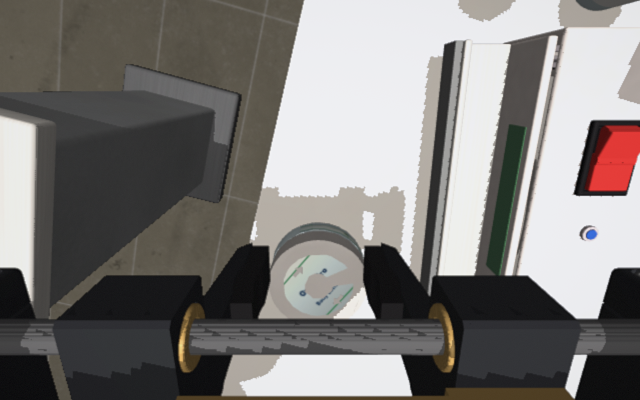

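View pics/d_side.png

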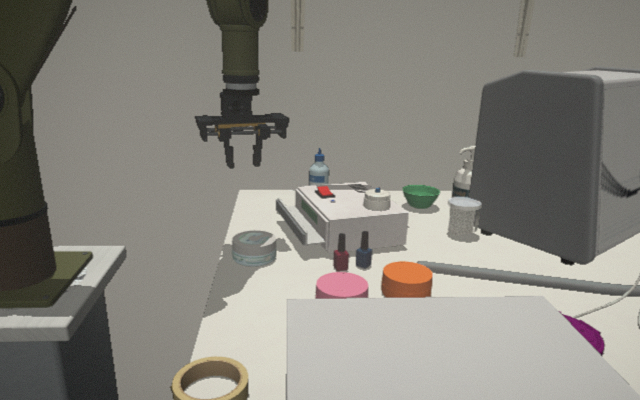

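Run:
```python
from h import *
p=np.load("ster.npy"); d=np.load("d_wrist.npz"); c=(d["K"],d["E"])
def l(P): return np.round([np.cos(p[2])*(P[0]-p[0])+np.sin(p[2])*(P[1]-p[1]),-np.sin(p[2])*(P[0]-p[0])+np.cos(p[2])*(P[1]-p[1])],4)
L=lambda uv,z:l(onplane(c,uv,z))
print("pot",L((318,281),.044))
# shell front top edge
for uv in [(558,38),(530,170),(509,275)]: print("shell",L(uv,.084))
for uv in [(466,42),(458,150),(448,280)]: print("lip rear",L(uv,.060))
for uv in [(555,38)]: print("dr",L(uv,.079))
im=cv2.imread("pics/d_wrist.png"); cv2.imwrite("pics/d_crop.png",cv2.resize(im[20:300,400:640],None,fx=2.1,fy=2.1,interpolation=cv2.INTER_CUBIC)) 
# red mask
hsv=cv2.cvtColor(im,cv2.COLOR_BGR2HSV); m=((hsv[...,0]<8)|(hsv[...,0]>172))&(hsv[...,1]>150)&(hsv[...,2]>80); m[:,:560]=0;m[200:]=0
ys,xs=np.where(m);print(xs.min(),xs.max(),ys.min(),ys.max())
```

```text
pot [-0.2417 -0.0671]
shell [-0.0918  0.1264]
shell [-0.0945  0.0425]
shell [-0.096  -0.0394]
lip rear [-0.1392  0.1273]
lip rear [-0.1362  0.0527]
lip rear [-0.1319 -0.0576]
dr [-0.0905  0.127 ]
587 639 125 191
```

View pics/d_crop.png

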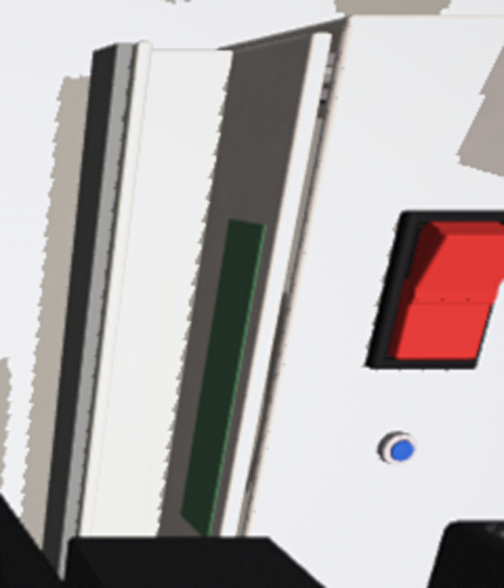

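send_rows(
  series=[
    {"delta_pos": [0, 0, 2.5], "turn": -0.3, "jaw": 0.5},
    {"delta_pos": [0, 0, 5], "turn": -0.5, "jaw": 0.5},
    {"delta_pos": [0, 0, 7.5], "turn": -0.5, "jaw": 0.5},
    {"delta_pos": [0, 0, 10], "turn": -0.5, "jaw": 0.5},
    {"delta_pos": [0, 0, 12], "turn": -0.5, "jaw": 0.5},
    {"delta_pos": [0, 0, 13.2], "turn": -0.5, "jaw": 0.5},
    {"delta_pos": [0, 0, 13.2], "turn": -0.5, "jaw": 0.5},
  ],
)

```text
clock: 3.78
tool_pos: [0.407, 0.1767, 0.0252]
eef_rot: [0.991, 0.132, -0.001, 0.001]
contact_force: [-0.7, -0.3, -0.5]
opening: 0.498
```

Run:
```python
from h import *
p=np.load("ster.npy")
print(r.get_state()["contact_force"]); plan(loc(p,(-.243,-.141,.027)),p[2])
```

```text
[-0.6715 -0.3315 -0.4558]
delta cm [ 0.4  15.07 -0.15] turn -0.46 pos [0.407  0.1767 0.0252] yawdeg 15.22 zaxis [-0.0022 -0.0028 -1.    ] clock 3.7833
```

send_rows(
  series=[
    {"delta_pos": [0.1, 2, 0], "turn": -0.4, "jaw": 0.5},
    {"delta_pos": [0.1, 3, 0], "turn": -0.4, "jaw": 0.5},
    {"delta_pos": [0.2, 3.7, 0], "turn": -0.4, "jaw": 0.5},
    {"delta_pos": [0.2, 4.3, 0], "turn": -0.4, "jaw": 0.5},
    {"delta_pos": [0.3, 5.1, 0], "turn": -0.4, "jaw": 0.5},
    {"delta_pos": [0.3, 6, 0], "turn": -0.4, "jaw": 0.5},
    {"delta_pos": [0.3, 7, 0], "turn": -0.4, "jaw": 0.5},
    {"delta_pos": [0.4, 8, 0], "turn": -0.4, "jaw": 0.5},
  ],
)

```text
clock: 4.45
tool_pos: [0.4325, 0.101, 0.0272]
eef_rot: [0.991, 0.136, 0.0, -0.0]
contact_force: [0.3, 2.0, 0.9]
opening: 0.503
```

send_rows(
  series=[
    {"delta_pos": [0, 1, 0], "turn": 0, "jaw": 0.5},
    {"delta_pos": [0, 2, 0], "turn": 0, "jaw": 0.5},
    {"delta_pos": [0, 3, 0], "turn": 0, "jaw": 0.5},
    {"delta_pos": [0, 4, 0], "turn": 0, "jaw": 0.5},
    {"delta_pos": [0, 5, 0], "turn": 0, "jaw": 0.5},
    {"delta_pos": [0, 6, 0], "turn": 0, "jaw": 0.5},
    {"delta_pos": [0, 6.7, 0], "turn": 0, "jaw": 0.5},
    {"delta_pos": [0, 7.1, 0], "turn": 0, "jaw": 0.5},
  ],
)

```text
clock: 5.12
tool_pos: [0.4517, 0.0317, 0.0271]
eef_rot: [0.991, 0.135, -0.0, 0.0]
contact_force: [-0.2, 0.5, 0.2]
opening: 0.498
```

Run:
```python
from h import *
p=np.load("ster.npy")
print(r.get_state()["contact_force"]); plan(loc(p,(-.243,-.141,.027)),p[2])
a=vision.snapshot("scene");b=vision.snapshot("side")
cv2.imwrite("pics/e.png",np.vstack([a[130:300,180:500],b[130:300,150:470]]).repeat(2,0).repeat(2,1)[:, :640])
```

```text
[-0.2454  0.473   0.1966]
delta cm [-0.1  -0.1   0.01] turn -0.15 pos [0.4517 0.0317 0.0271] yawdeg 15.53 zaxis [ 0.0001 -0.0007 -1.    ] clock 5.1167
```

View pics/e.png

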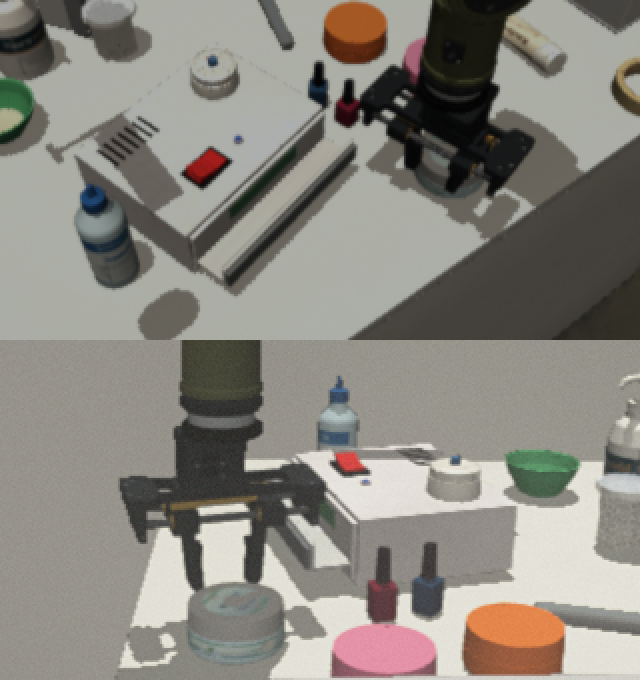

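send_rows(
  series=[
    {"delta_pos": [0, 0.5, 0], "turn": 0, "jaw": 0.5},
    {"delta_pos": [0, 0.8, 0], "turn": 0, "jaw": 0.5},
    {"delta_pos": [0, 1, 0], "turn": 0, "jaw": 0.5},
    {"delta_pos": [0, 0, 0], "turn": 0, "jaw": 0.5},
    {"delta_pos": [0, -2.5, 0], "turn": 0, "jaw": 0.5},
    {"delta_pos": [0, -5, -2], "turn": 0, "jaw": 0.5},
    {"delta_pos": [0, -7.5, -5.5], "turn": 0, "jaw": 0.5},
    {"delta_pos": [0, -10, -9], "turn": 0, "jaw": 0.5},
  ],
)

```text
clock: 5.88
tool_pos: [0.4234, 0.1286, 0.1154]
eef_rot: [0.991, 0.137, -0.002, 0.001]
contact_force: [1.1, -0.7, -0.2]
opening: 0.498
```

Run:
```python
from h import *
p=np.load("ster.npy")
plan(loc(p,(-.17,-.02,.19)),p[2])
```

```text
delta cm [ 7.27 -2.09 -7.49] turn 0.02 pos [0.4234 0.1286 0.1154] yawdeg 15.69 zaxis [-0.0031 -0.0021 -1.    ] clock 5.8833
```

send_rows(
  series=[
    {"delta_pos": [1, -0.5, -1.5], "turn": 0, "jaw": 0.3},
    {"delta_pos": [2.5, -1, -3], "turn": 0, "jaw": 0},
    {"delta_pos": [5, -2, -4.5], "turn": 0, "jaw": 0},
    {"delta_pos": [8, -3, -5], "turn": 0, "jaw": 0},
    {"delta_pos": [11, -4, -5.5], "turn": 0, "jaw": 0},
    {"delta_pos": [13.5, -4.1, -5.5], "turn": 0, "jaw": 0},
    {"delta_pos": [14.8, -4.1, -5.5], "turn": 0, "jaw": 0},
    {"delta_pos": [14.8, -4.1, -5.5], "turn": 0, "jaw": 0},
  ],
)

```text
clock: 6.55
tool_pos: [0.559, 0.208, 0.1696]
eef_rot: [0.991, 0.135, 0.001, -0.0]
contact_force: [-0.2, 0.1, -0.1]
opening: 1.002
```

Run:
```python
from h import *
p=np.load("ster.npy")
plan(loc(p,(-.095,.0,.17)),p[2])
im=vision.snapshot("wrist"); c=cam("wrist"); cv2.imwrite("pics/f_wrist.png",im); np.savez("f_wrist.npz",K=c[0],E=c[1])
print(r.get_state()["tool_pos"],r.get_state()["opening"])
```

```text
delta cm [-0.4  -0.13 -0.04] turn -0.14 pos [0.559  0.208  0.1696] yawdeg 15.53 zaxis [ 0.0021  0.0011 -1.    ] clock 6.55
[0.5568 0.2072 0.1693] 1.002198042081511
```

View pics/f_wrist.png

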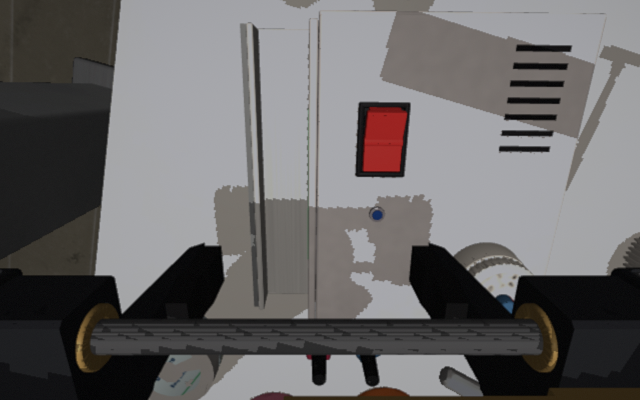

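Run:
```python
from h import *
p=np.load("ster.npy"); d=np.load("f_wrist.npz"); c=(d["K"],d["E"])
def l(P): return np.round([np.cos(p[2])*(P[0]-p[0])+np.sin(p[2])*(P[1]-p[1]),-np.sin(p[2])*(P[0]-p[0])+np.cos(p[2])*(P[1]-p[1])],4)
L=lambda uv,z:l(onplane(c,uv,z))
for uv in [(318,12),(317,100),(314,300)]: print("shell front",L(uv,.084))
print("left edge",L((450,13),.084),L((605,14),.084))
for uv in [(254,25),(264,300)]: print("lip top rear",L(uv,.06))
im=cv2.imread("pics/f_wrist.png")
hsv=cv2.cvtColor(im,cv2.COLOR_BGR2HSV); m=((hsv[...,0]<8)|(hsv[...,0]>172))&(hsv[...,1]>150)&(hsv[...,2]>60); m[:,:330]=0;m[:,440:]=0;m[:90]=0;m[190:]=0
ys,xs=np.where(m);print(xs.min(),xs.max(),ys.min(),ys.max())
k=((im.max(2)<60)); k[:, :345]=0;k[:,425:]=0;k[:90]=0;k[190:]=0; ys,xs=np.where(k);print("bezel",xs.min(),xs.max(),ys.min(),ys.max())
cv2.imwrite("pics/f_crop.png",cv2.resize(im[85:260,330:450],None,fx=5,fy=5,interpolation=cv2.INTER_CUBIC)[:875//1][:600])
cv2.imwrite("pics/f_tip.png",cv2.resize(im[180:340,380:500],None,fx=4,fy=4)) 
# TCP projections: jaw tips
s=r.get_state();R=Rn.from_quat(s["eef_rot"]).as_matrix();c2=cam("wrist")
for q in [(.044,0,.011),(.0615,0,.011),(.044,-.009,.011),(.044,.009,.011),(.0615,-.009,.011),(.054,-.009,.011)]:
    print(q,proj(c2,s["tool_pos"]+R@np.array(q)))
```

```text
shell front [-0.0924  0.1221]
shell front [-0.0931  0.0685]
shell front [-0.0958 -0.089 ]
left edge [-0.0088  0.1214] [0.0897 0.1207]
lip top rear [-0.1373  0.1185]
lip top rear [-0.1409 -0.1051]
362 407 107 171
bezel 356 409 103 176
(0.044, 0, 0.011) [[399.0724 239.8928]]
(0.0615, 0, 0.011) [[431.6498 239.8791]]
(0.044, -0.009, 0.011) [[400.3026 224.3075]]
(0.044, 0.009, 0.011) [[397.8776 255.0286]]
(0.0615, -0.009, 0.011) [[433.3635 224.2952]]
(0.054, -0.009, 0.011) [[419.1953 224.3004]]
```

View pics/f_crop.png

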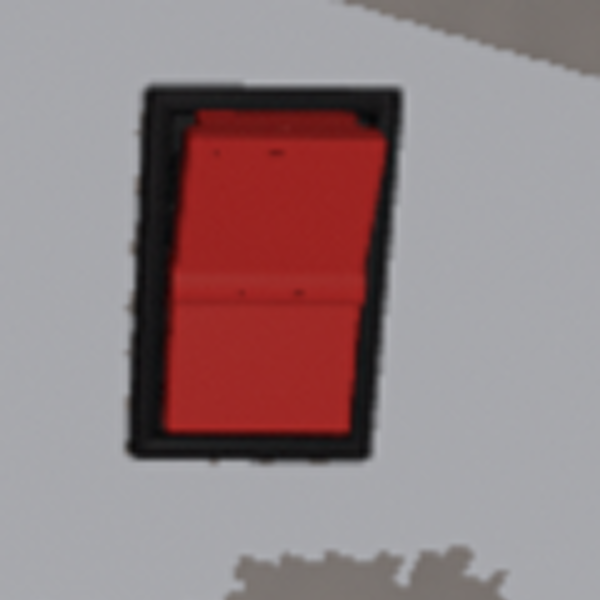

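View pics/f_tip.png

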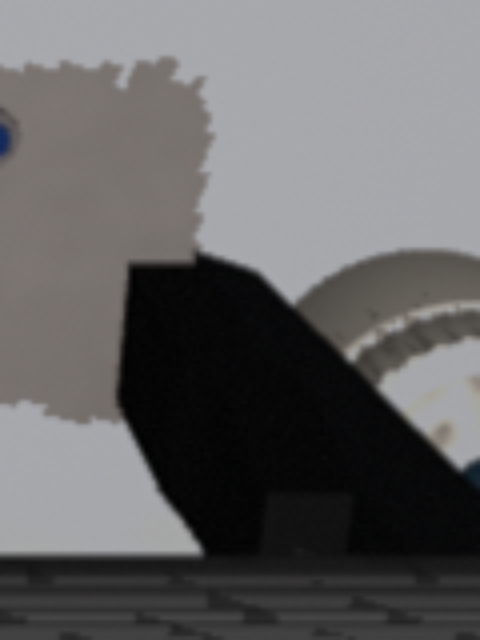

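Run:
```python
from h import *
s=r.get_state();R=Rn.from_quat(s["eef_rot"]).as_matrix();c=cam("wrist"); t=s["tool_pos"]
o=-c[1][:3,:3].T@c[1][:3,3]; print("cam in tool",R.T@(o-t), "axes", (R.T@c[1][:3,:3].T).round(3))
for z in [.011,.0,-.008,-.02]:
  for x,y in [(.044,-.009),(.044,.009),(.0615,-.009)]:
    print((x,y,z),proj(c,t+R@np.array([x,y,z])).round(1))
im=vision.snapshot("scene");im2=vision.snapshot("side")
cv2.imwrite("pics/g1.png",cv2.resize(im[60:260,180:420],None,fx=3,fy=3,interpolation=cv2.INTER_CUBIC))
cv2.imwrite("pics/g2.png",cv2.resize(im2[80:260,220:420],None,fx=3.3,fy=3.3,interpolation=cv2.INTER_CUBIC))
for n in("scene","side"):
  for q in [(.044,0,.011),(-.044,0,.011),(.0615,0,.011)]: print(n,q,proj(cam(n),t+R@np.array(q)).round(1))
```

```text
cam in tool [-0.0007 -0.0779 -0.1595] axes [[ 1.    -0.     0.001]
 [-0.     0.953  0.303]
 [-0.001 -0.303  0.953]]
(0.044, -0.009, 0.011) [[400.3 224.3]]
(0.044, 0.009, 0.011) [[397.9 255. ]]
(0.0615, -0.009, 0.011) [[433.4 224.3]]
(0.044, -0.009, 0.0) [[405.4 232.6]]
(0.044, 0.009, 0.0) [[402.7 264.9]]
(0.0615, -0.009, 0.0) [[440.5 232.6]]
(0.044, -0.009, -0.008) [[409.6 239.3]]
(0.044, 0.009, -0.008) [[406.6 272.8]]
(0.0615, -0.009, -0.008) [[446.2 239.3]]
(0.044, -0.009, -0.02) [[416.5 250.5]]
(0.044, 0.009, -0.02) [[413.1 286.1]]
(0.0615, -0.009, -0.02) [[455.9 250.5]]
scene (0.044, 0, 0.011) [[294.7 182. ]]
scene (-0.044, 0, 0.011) [[325.8 200.9]]
scene (0.0615, 0, 0.011) [[288.8 178.4]]
side (0.044, 0, 0.011) [[330.2 169.2]]
side (-0.044, 0, 0.011) [[292.8 171.7]]
side (0.0615, 0, 0.011) [[337.4 168.7]]
```

View pics/g1.png

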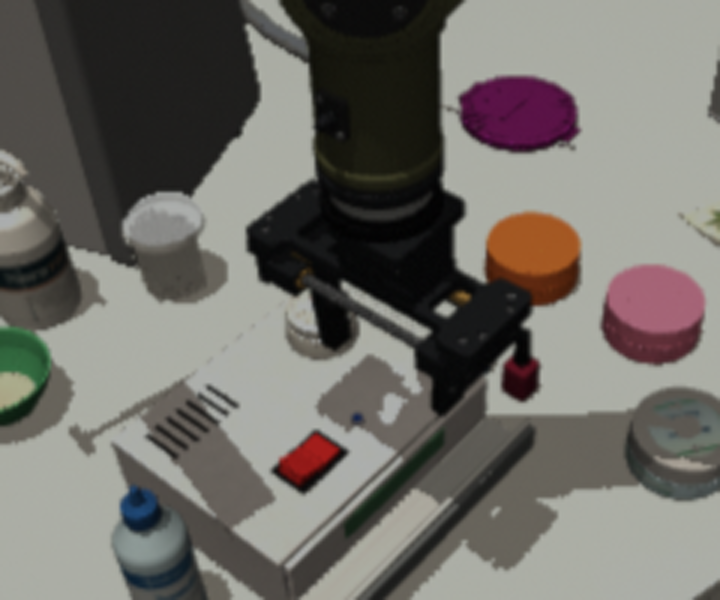

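View pics/g2.png

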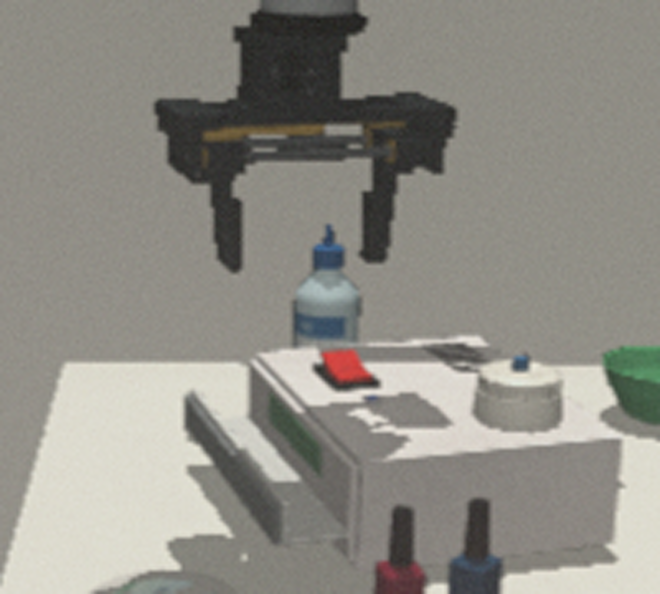

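Run:
```python
from h import *
c=cam("side")
R=Rn.from_quat([.992,.129,0,0]).as_matrix();t=np.array([.4074,.1835,.1589])
for z in (.011,0,-.01,-.02): print(z,proj(c,[t+R@np.array([x,0,z]) for x in (-.03,.03)]).round(1).tolist())
s=r.get_state();R=Rn.from_quat(s["eef_rot"]).as_matrix();t=s["tool_pos"]
print()
for z in (.011,0,-.01,-.02): print(z,proj(c,[t+R@np.array([x,0,z]) for x in (-.052,.052)]).round(1).tolist())
im=cv2.imread("pics/d_side.png"); cv2.imwrite("pics/g3.png",cv2.resize(im[90:180,180:310],None,fx=5,fy=5,interpolation=cv2.INTER_NEAREST))
```

```text
0.011 [[229.6, 178.2], [257.1, 176.5]]
0 [[229.5, 173.3], [257.0, 171.6]]
-0.01 [[229.3, 168.8], [257.0, 167.2]]
-0.02 [[229.1, 164.3], [256.9, 162.7]]

0.011 [[288.4, 171.9], [332.6, 169.1]]
0 [[288.5, 167.1], [332.8, 164.3]]
-0.01 [[288.5, 162.6], [333.0, 160.0]]
-0.02 [[288.5, 158.1], [333.1, 155.7]]
```

View pics/g3.png

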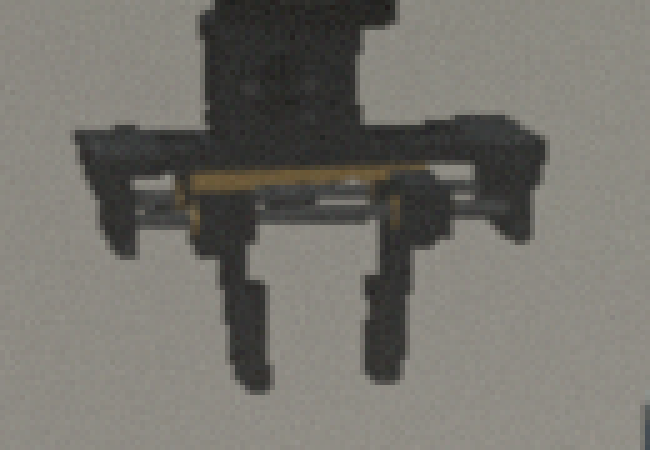

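Run:
```python
from h import *
p=np.load("ster.npy"); d=np.load("f_wrist.npz"); c=(d["K"],d["E"])
def l(P): return np.round([np.cos(p[2])*(P[0]-p[0])+np.sin(p[2])*(P[1]-p[1]),-np.sin(p[2])*(P[0]-p[0])+np.cos(p[2])*(P[1]-p[1])],4)
L=lambda u,v,z:l(onplane(c,(u/5+330,v/5+85),z))
for n,u,v,z in [("bzTL",147,88,.089),("bzTR",402,88,.089),("bzBR",370,458,.089),("bzBL",130,455,.089),("foldL",175,287,.086),("foldR",365,287,.086),("rightend",165,432,.085),("rightend",350,432,.085),("leftend",190,133,.0925),("leftend",387,133,.0925)]:
    print(n,L(u,v,z), onplane(c,(u/5+330,v/5+85),z))
s=r.get_state();R=Rn.from_quat(s["eef_rot"]).as_matrix();t=s["tool_pos"]
print("TCP local",l(t),s["clock"])
for z in(-.01,-.015): print(proj(cam("scene"),t+R@np.array([.0525,0,z])), proj(cam("wrist"),[t+R@np.array([.044,y,z]) for y in (-.009,-.006,0)]))
```

```text
bzTL [-0.0648  0.0669] [0.5658 0.2807 0.089 ]
bzTR [-0.0308  0.0669] [0.5986 0.2898 0.089 ]
bzBR [-0.0313  0.016 ] [0.6119 0.2407 0.089 ]
bzBL [-0.0655  0.0165] [0.5788 0.232  0.089 ]
foldL [-0.0596  0.0399] [0.5781 0.2561 0.086 ]
foldR [-0.033   0.0399] [0.6038 0.2632 0.086 ]
rightend [-0.06    0.0189] [0.5834 0.2357 0.085 ]
rightend [-0.0334  0.0189] [0.6091 0.2429 0.085 ]
leftend [-0.0594  0.0613] [0.5726 0.2767 0.0925]
leftend [-0.0332  0.0612] [0.5978 0.2838 0.0925]
TCP local [-0.0953 -0.0015] 6.7
[[291.8201 174.1394]] [[410.601  241.001 ]
 [410.0799 246.7933]
 [409.0548 258.1881]]
[[291.6607 172.5549]] [[413.448  245.606 ]
 [412.8951 251.5452]
 [411.8081 263.223 ]]
```

Run:
```python
from h import *
p=np.load("ster.npy")
plan(loc(p,(-.0965,.050,.115)),p[2])
```

```text
delta cm [-0.11 -5.15  5.43] turn -0.02 pos [0.555  0.2066 0.1693] yawdeg 15.65 zaxis [-0.0021 -0.0015 -1.    ] clock 6.7
```

send_rows(
  series=[
    {"delta_pos": [0, -2, 0.5], "turn": 0, "jaw": 0},
    {"delta_pos": [-0.1, -4, 1.5], "turn": 0, "jaw": 0},
    {"delta_pos": [-0.1, -5.1, 3], "turn": 0, "jaw": 0},
    {"delta_pos": [-0.1, -5.2, 4.5], "turn": 0, "jaw": 0},
    {"delta_pos": [-0.1, -5.2, 5.4], "turn": 0, "jaw": 0},
    {"delta_pos": [-0.1, -5.2, 5.4], "turn": 0, "jaw": 0},
    {"delta_pos": [-0.1, -5.2, 5.4], "turn": 0, "jaw": 0},
  ],
)

```text
clock: 7.28
tool_pos: [0.541, 0.2559, 0.1156]
eef_rot: [0.991, 0.136, -0.001, 0.001]
contact_force: [-0.3, 0.5, -0.0]
opening: 1.001
```

Run:
```python
from h import *
p=np.load("ster.npy")
im=vision.snapshot("scene");im2=vision.snapshot("side")
plan(loc(p,(-.0965,.050,.081)),p[2]); print(r.get_state()["contact_force"])
a=cv2.resize(im[150:260,220:360],(700,550),interpolation=cv2.INTER_CUBIC);b=cv2.resize(im2[120:230,260:400],(700,550),interpolation=cv2.INTER_CUBIC)
cv2.imwrite("pics/i1.png",a);cv2.imwrite("pics/i2.png",b)
```

```text
delta cm [-0.22  0.02  3.56] turn -0.1 pos [0.542  0.2566 0.1166] yawdeg 15.57 zaxis [ 0.0009  0.     -1.    ] clock 7.3833
[ 0.0785 -0.9237  0.1929]
```

View pics/i1.png

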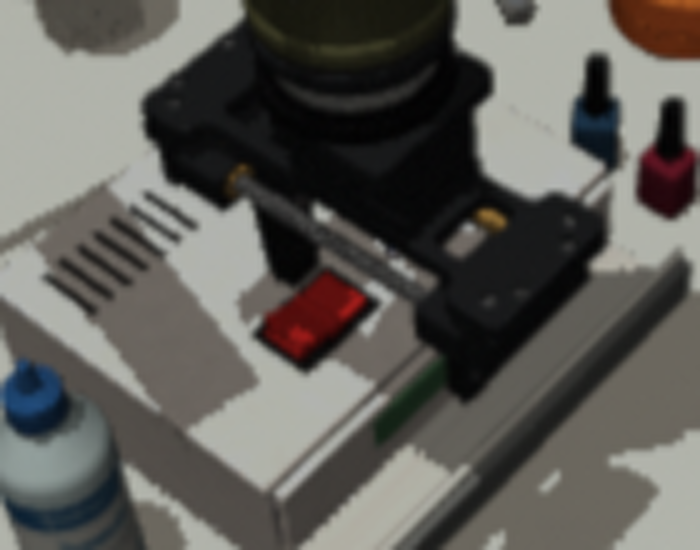

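View pics/i2.png

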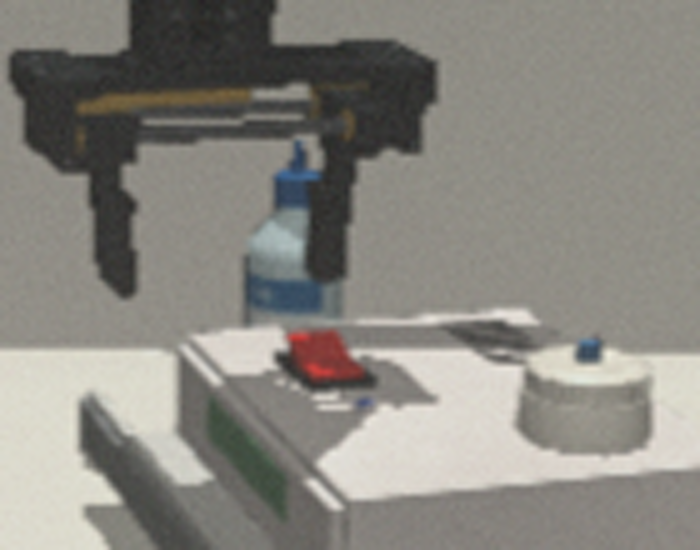

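send_rows(
  series=[
    {"delta_pos": [-0.1, 0, 1.5], "turn": 0, "jaw": 0},
    {"delta_pos": [-0.1, 0, 2.5], "turn": 0, "jaw": 0},
    {"delta_pos": [-0.1, 0, 2.9], "turn": 0, "jaw": 0},
    {"delta_pos": [-0.1, 0, 3.1], "turn": 0, "jaw": 0},
    {"delta_pos": [-0.1, 0, 3.2], "turn": 0, "jaw": 0},
    {"delta_pos": [-0.1, 0, 3.2], "turn": 0, "jaw": 0},
  ],
)

```text
clock: 7.88
tool_pos: [0.5406, 0.2567, 0.084]
eef_rot: [0.991, 0.136, -0.0, 0.0]
contact_force: [-1.0, -0.9, 0.4]
opening: 1.002
```

Run:
```python
from h import *
p=np.load("ster.npy")
im=vision.snapshot("wrist");im2=vision.snapshot("side")
plan(loc(p,(-.0957,.050,.081)),p[2]); print(r.get_state()["contact_force"])
a=cv2.resize(im[100:320,280:520],(720,660),interpolation=cv2.INTER_CUBIC)[:600];b=cv2.resize(im2[120:230,260:400],(700,550),interpolation=cv2.INTER_CUBIC)
cv2.imwrite("pics/j1.png",a);cv2.imwrite("pics/j2.png",b)
```

```text
delta cm [-0.05  0.09  0.32] turn -0.06 pos [0.5409 0.257  0.0842] yawdeg 15.61 zaxis [ 0.0007  0.0003 -1.    ] clock 7.9833
[ 0.2591 -0.8349  0.0888]
```

View pics/j1.png

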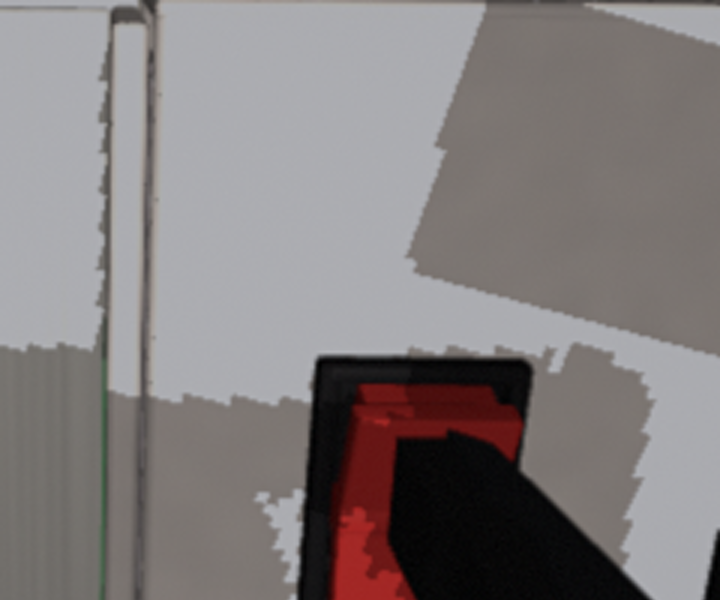

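View pics/j2.png

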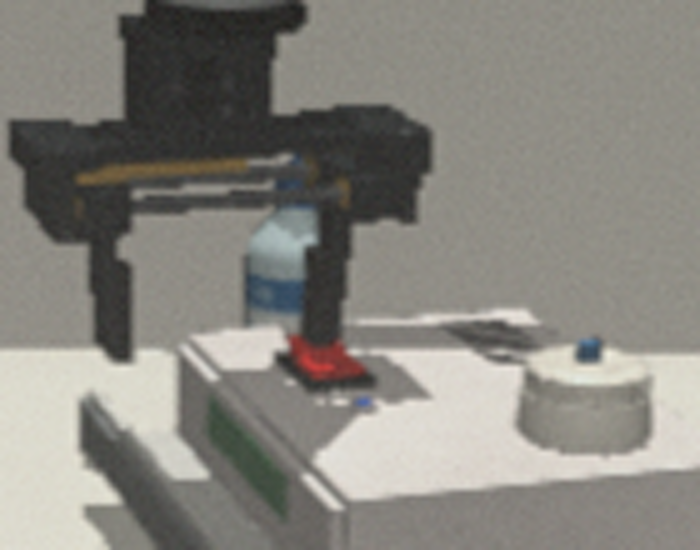

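send_rows(
  series=[
    {"delta_pos": [0, 0, 0.15], "turn": 0, "jaw": 0},
    {"delta_pos": [0, 0, 0.3], "turn": 0, "jaw": 0},
    {"delta_pos": [0, 0, 0.45], "turn": 0, "jaw": 0},
    {"delta_pos": [0, 0, 0.6], "turn": 0, "jaw": 0},
    {"delta_pos": [0, 0, 0.6], "turn": 0, "jaw": 0},
  ],
)

```text
clock: 8.4
tool_pos: [0.541, 0.2579, 0.0788]
eef_rot: [0.991, 0.136, 0.001, -0.001]
contact_force: [-2.2, 0.3, 8.1]
opening: 1.002
```

send_rows(
  series=[
    {"delta_pos": [0, 0, 0.1], "turn": 0, "jaw": 0},
    {"delta_pos": [0, 0, 0.2], "turn": 0, "jaw": 0},
    {"delta_pos": [0, 0, 0.2], "turn": 0, "jaw": 0},
  ],
)

```text
clock: 8.65
tool_pos: [0.5411, 0.258, 0.0785]
eef_rot: [0.991, 0.136, 0.001, -0.0]
contact_force: [-6.0, -2.2, 20.8]
opening: 1.0
```

Run:
```python
from h import *
im=vision.snapshot("wrist");im2=vision.snapshot("side")
print(r.get_state()["tool_pos"],r.get_state()["contact_force"])
a=cv2.resize(im[100:320,280:520],(720,660),interpolation=cv2.INTER_CUBIC)[:600];b=cv2.resize(im2[120:230,260:400],(700,550),interpolation=cv2.INTER_CUBIC)
cv2.imwrite("pics/k1.png",a);cv2.imwrite("pics/k2.png",b)
```

```text
[0.5411 0.258  0.0785] [-4.9326 -2.4315 20.4177]
```

View pics/k1.png

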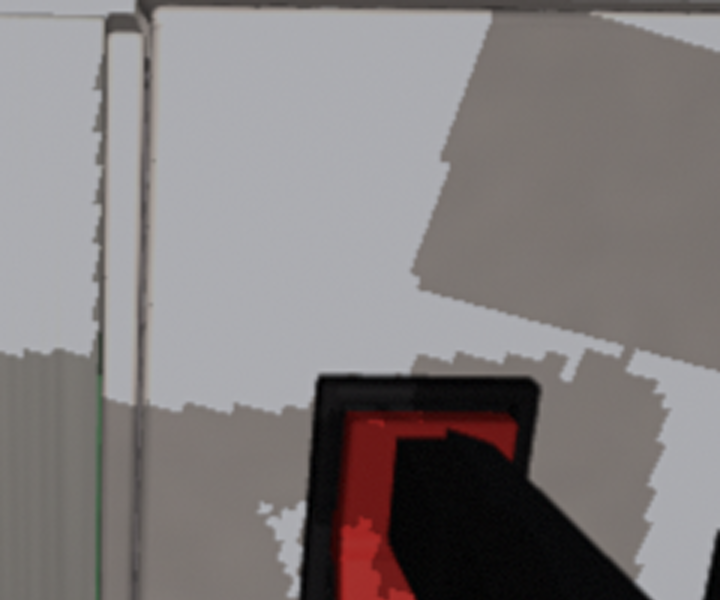

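View pics/k2.png

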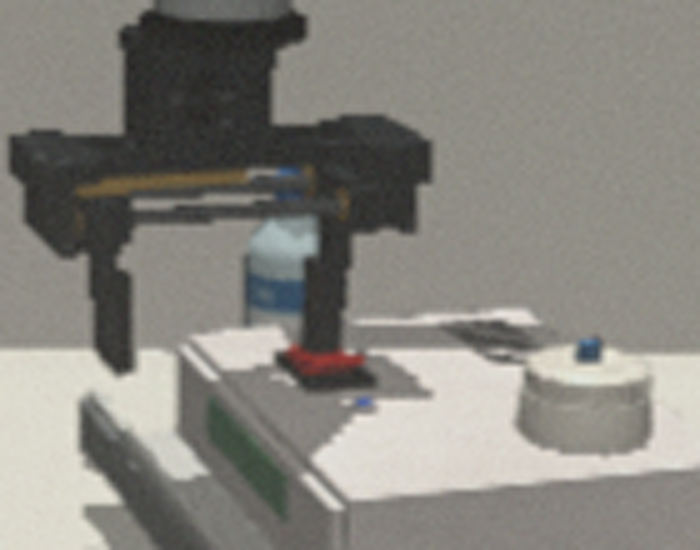

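The rocker has hit a hard stop at 20 N and its right half now stands proud. I'll lift off and check it.

send_rows(
  series=[
    {"delta_pos": [0, 0, -0.5], "turn": 0, "jaw": 0},
    {"delta_pos": [0, 0, -2], "turn": 0, "jaw": 0},
    {"delta_pos": [0, 1.5, -5], "turn": 0, "jaw": 0.3},
    {"delta_pos": [-1, 4, -8], "turn": 0, "jaw": 0.6},
    {"delta_pos": [-2, 6, -9], "turn": 0, "jaw": 1},
    {"delta_pos": [-2, 6, -9], "turn": 0, "jaw": 1},
    {"delta_pos": [-2, 6, -9], "turn": 0, "jaw": 1},
  ],
)

```text
clock: 9.33
tool_pos: [0.538, 0.1921, 0.1661]
eef_rot: [0.991, 0.135, 0.0, 0.0]
contact_force: [-0.1, 0.1, -0.5]
opening: 0.644
```

Run:
```python
from h import *
im=vision.snapshot("wrist"); c=cam("wrist"); np.savez("l_wrist.npz",K=c[0],E=c[1]); cv2.imwrite("pics/l_wrist.png",im)
p=np.load("ster.npy"); plan(loc(p,(-.119,-.01,.17)),p[2]+np.pi/2); plan(loc(p,(-.119,-.01,.17)),p[2]-np.pi/2); print(r.get_state()["q"],r.get_state()["opening"])
```

```text
delta cm [-0.34  0.08 -0.44] turn -90.1 pos [0.5375 0.1936 0.1656] yawdeg 15.58 zaxis [-0.0001  0.0002 -1.    ] clock 9.3833
delta cm [-0.34  0.08 -0.44] turn 89.9 pos [0.5375 0.1936 0.1656] yawdeg 15.58 zaxis [-0.0001  0.0002 -1.    ] clock 9.3833
[-0.0935  0.7484 -0.5771  1.7783  0.5541  0.7826 -0.6803] 0.5967853278711679
```

View pics/l_wrist.png

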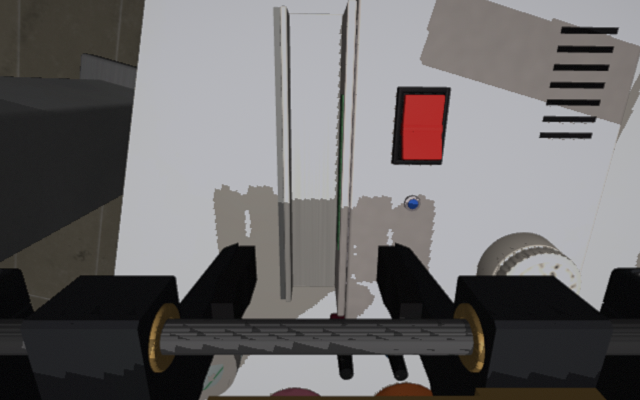

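The rocker's left half is now flat, so the lamp is off. I'll turn 90° for the hook with the fingers closed.

send_rows(
  series=[
    {"delta_pos": [-0.1, 0, 0], "turn": -6, "jaw": 1},
    {"delta_pos": [-0.1, 0, 0], "turn": -13, "jaw": 1},
    {"delta_pos": [-0.2, -0.2, 0], "turn": -20, "jaw": 1},
    {"delta_pos": [-0.2, -0.4, 0], "turn": -27, "jaw": 1},
    {"delta_pos": [-0.3, -0.6, 0], "turn": -34, "jaw": 1},
    {"delta_pos": [-0.3, -0.8, 0], "turn": -41, "jaw": 1},
    {"delta_pos": [-0.3, -1, 0], "turn": -48, "jaw": 1},
    {"delta_pos": [-0.3, -1, 0], "turn": -55, "jaw": 1},
  ],
)

```text
clock: 10.05
tool_pos: [0.531, 0.2048, 0.1648]
eef_rot: [0.814, 0.582, -0.0, -0.001]
contact_force: [0.1, -0.2, -0.1]
opening: 0.011
```

send_rows(
  series=[
    {"delta_pos": [0, 0, 0], "turn": -7, "jaw": 1},
    {"delta_pos": [0, 0, 0], "turn": -14, "jaw": 1},
    {"delta_pos": [0, 0, 0], "turn": -21, "jaw": 1},
    {"delta_pos": [0, 0, 0], "turn": -28, "jaw": 1},
    {"delta_pos": [0, 0, 0], "turn": -35, "jaw": 1},
    {"delta_pos": [0, 0, 0], "turn": -35, "jaw": 1},
  ],
)

```text
clock: 10.55
tool_pos: [0.5312, 0.2039, 0.1645]
eef_rot: [0.603, 0.798, -0.0, -0.001]
contact_force: [0.6, -0.3, 0.0]
opening: -0.001
```

Run:
```python
from h import *
im=vision.snapshot("wrist"); c=cam("wrist"); np.savez("m_wrist.npz",K=c[0],E=c[1]); cv2.imwrite("pics/m_wrist.png",im)
p=np.load("ster.npy"); plan(loc(p,(-.119,0,.11)),p[2]+np.pi/2); print(r.get_state()["q"],r.get_state()["opening"])
```

```text
delta cm [-0.24 -0.    5.47] turn -0.11 pos [0.5312 0.2038 0.1647] yawdeg 105.56 zaxis [-0.0022  0.0013 -1.    ] clock 10.6
[ 0.083   0.8704 -0.9812  1.7743  0.8587  0.992   0.5931] 0.0050488979330911
```

View pics/m_wrist.png

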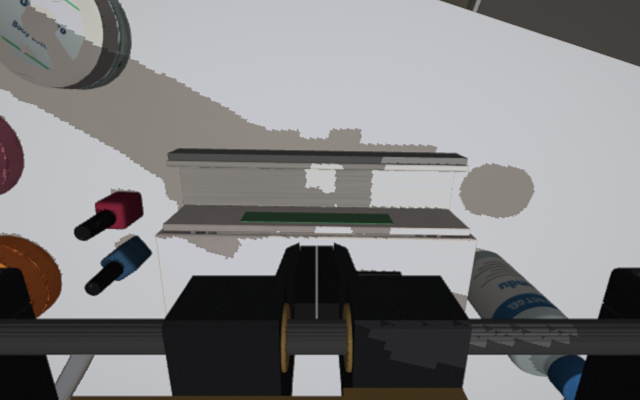

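Run:
```python
from h import *
p=np.load("ster.npy"); d=np.load("m_wrist.npz"); c=(d["K"],d["E"])
def l(P): return np.round([np.cos(p[2])*(P[0]-p[0])+np.sin(p[2])*(P[1]-p[1]),-np.sin(p[2])*(P[0]-p[0])+np.cos(p[2])*(P[1]-p[1])],4)
for n,uv,z in [("lip rear",(220,169),.06),("lip rear",(420,169),.06),("lip ends",(167,167),.06),("lip end",(467,163),.06),("drawer front top",(320,231),.079),("shell front",(200,236),.084),("shell front",(440,238),.084)]: print(n,l(onplane(c,uv,z)))
im=vision.snapshot("scene"); cv2.imwrite("pics/n.png",cv2.resize(im[150:300,220:460],None,fx=3.3,fy=3.3,interpolation=cv2.INTER_CUBIC))
```

```text
lip rear [-0.1377 -0.073 ]
lip rear [-0.1374  0.0829]
lip ends [-0.1394 -0.1141]
lip end [-0.142  0.119]
drawer front top [-0.0933  0.0047]
shell front [-0.0917 -0.0857]
shell front [-0.0895  0.0953]
```

View pics/n.png

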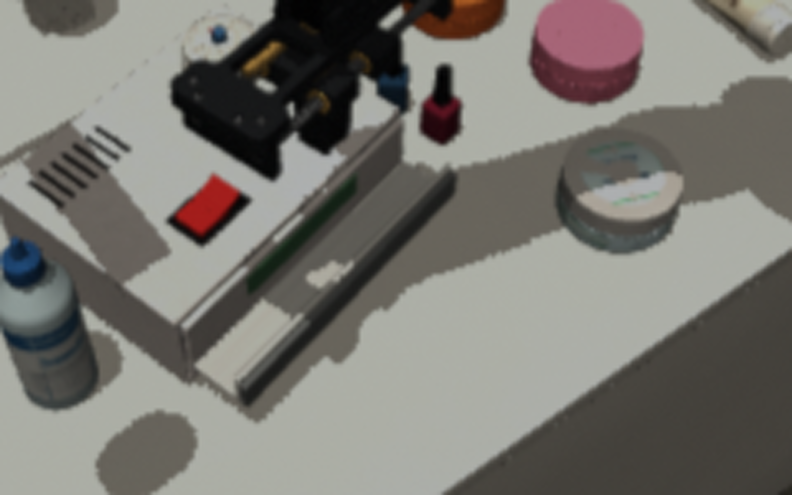

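Run:
```python
from h import *
p=np.load("ster.npy");c=cam("scene")
def l(P): return np.round([np.cos(p[2])*(P[0]-p[0])+np.sin(p[2])*(P[1]-p[1]),-np.sin(p[2])*(P[0]-p[0])+np.cos(p[2])*(P[1]-p[1])],4)
print(l(onplane(c,(408.5,204.8),.044)))
plan(loc(p,(-.119,0,.1)),p[2]+np.pi/2)
```

```text
[-0.2478 -0.192 ]
delta cm [-0.21 -0.01  6.49] turn -0.18 pos [0.5313 0.2036 0.1649] yawdeg 105.49 zaxis [-0.0018  0.0009 -1.    ] clock 10.65
```

send_rows(
  series=[
    {"delta_pos": [-0.2, 0, 2.5], "turn": 0, "jaw": 1},
    {"delta_pos": [-0.2, 0, 5], "turn": 0, "jaw": 1},
    {"delta_pos": [-0.2, 0, 7.5], "turn": 0, "jaw": 1},
    {"delta_pos": [-0.2, 0, 9.5], "turn": 0, "jaw": 1},
    {"delta_pos": [-0.2, 0, 9.5], "turn": 0, "jaw": 1},
  ],
)

```text
clock: 11.07
tool_pos: [0.5303, 0.1993, 0.067]
eef_rot: [0.605, 0.796, -0.003, -0.001]
contact_force: [0.1, -0.9, -0.1]
opening: 0.003
```

Run:
```python
from h import *
im=vision.snapshot("wrist"); im2=vision.snapshot("side")
cv2.imwrite("pics/o1.png",im);cv2.imwrite("pics/o2.png",cv2.resize(im2[120:260,230:390],None,fx=4,fy=4,interpolation=cv2.INTER_CUBIC))
p=np.load("ster.npy"); plan(loc(p,(-.119,0,.04)),p[2]+np.pi/2); print(r.get_state()["contact_force"])
```

```text
delta cm [ 0.05 -0.01  3.07] turn -0.1 pos [0.532  0.2012 0.0707] yawdeg 105.57 zaxis [-0.0011 -0.     -1.    ] clock 11.1667
[0.177  0.6045 0.9689]
```

View pics/o1.png

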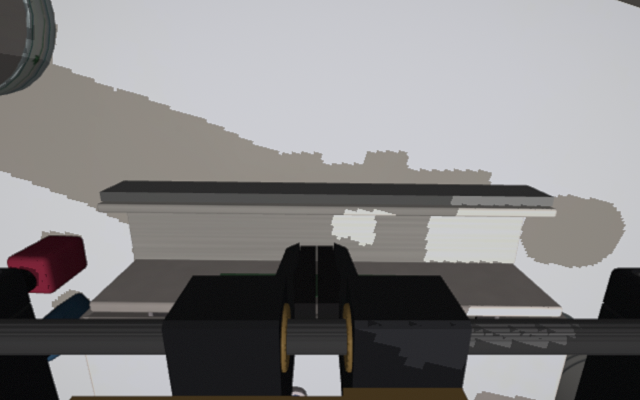

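View pics/o2.png

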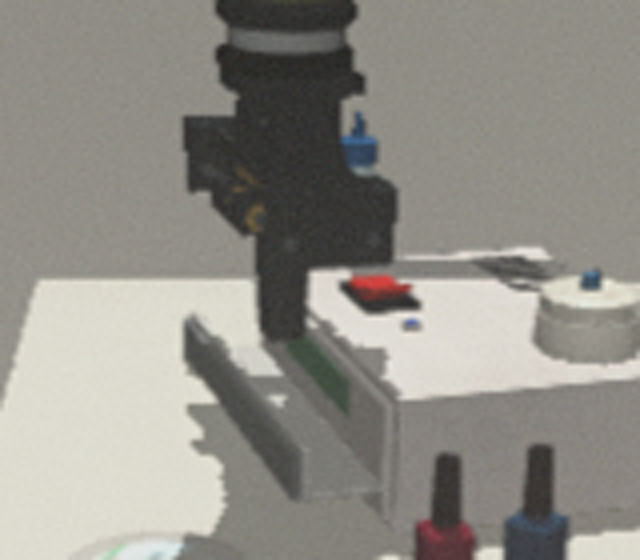

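send_rows(
  series=[
    {"delta_pos": [0, 0, 1], "turn": 0, "jaw": 1},
    {"delta_pos": [0, 0, 1.8], "turn": 0, "jaw": 1},
    {"delta_pos": [0, 0, 2.5], "turn": 0, "jaw": 1},
    {"delta_pos": [0, 0, 3], "turn": 0, "jaw": 1},
    {"delta_pos": [0, 0, 3], "turn": 0, "jaw": 1},
  ],
)

```text
clock: 11.58
tool_pos: [0.532, 0.2, 0.0398]
eef_rot: [0.605, 0.797, -0.001, -0.0]
contact_force: [0.1, -1.6, -0.6]
opening: 0.005
```

Run:
```python
from h import *
im=vision.snapshot("wrist"); im2=vision.snapshot("side")
cv2.imwrite("pics/q1.png",im);cv2.imwrite("pics/q2.png",cv2.resize(im2[120:260,230:390],None,fx=4,fy=4,interpolation=cv2.INTER_CUBIC))
p=np.load("ster.npy"); plan(loc(p,(-.131,0,.04)),p[2]+np.pi/2); print(r.get_state()["contact_force"])
```

```text
delta cm [ 0.11 -1.24  0.08] turn -0.06 pos [0.5324 0.2006 0.0408] yawdeg 105.61 zaxis [-0.0002 -0.     -1.    ] clock 11.6833
[-0.1607 -0.4242  0.0328]
```

View pics/q1.png

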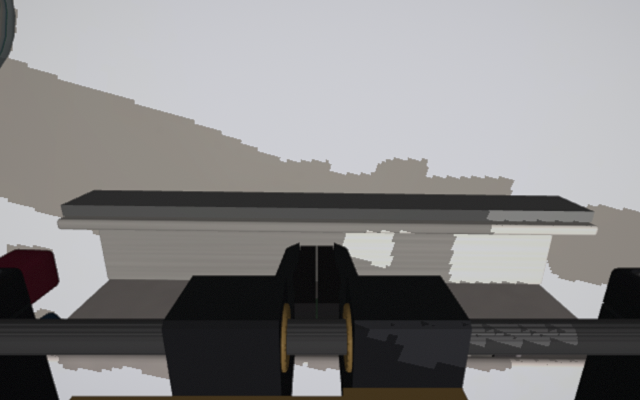

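View pics/q2.png

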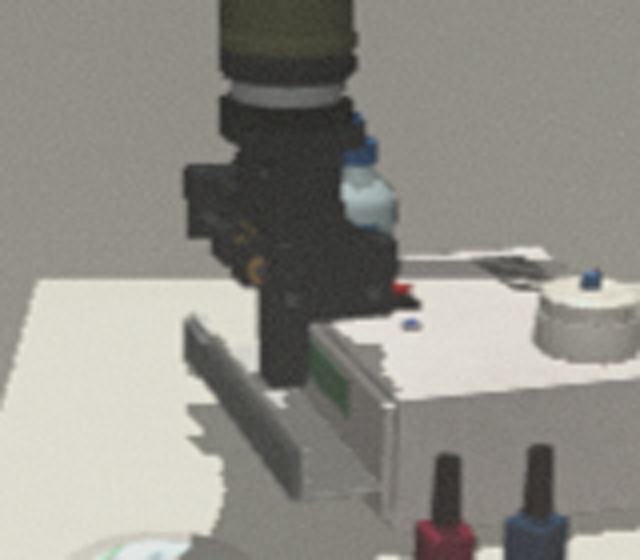

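send_rows(
  series=[
    {"delta_pos": [0, -0.3, 0.3], "turn": 0, "jaw": 1},
    {"delta_pos": [0, -0.6, 0.3], "turn": 0, "jaw": 1},
    {"delta_pos": [0, -0.8, 0.3], "turn": 0, "jaw": 1},
    {"delta_pos": [0, -0.9, 0.3], "turn": 0, "jaw": 1},
    {"delta_pos": [0, -1, 0.3], "turn": 0, "jaw": 1},
    {"delta_pos": [0, -1.1, 0.3], "turn": 0, "jaw": 1},
    {"delta_pos": [0, -1.2, 0.3], "turn": 0, "jaw": 1},
    {"delta_pos": [0, -1.3, 0.3], "turn": 0, "jaw": 1},
  ],
)

```text
clock: 12.35
tool_pos: [0.5202, 0.1972, 0.038]
eef_rot: [0.605, 0.797, 0.0, 0.0]
contact_force: [1.5, -0.2, -0.3]
opening: 0.007
```

send_rows(
  series=[
    {"delta_pos": [0, -0.1, 0], "turn": 0, "jaw": 1},
    {"delta_pos": [0, -0.2, 0], "turn": 0, "jaw": 1},
    {"delta_pos": [0, -0.3, 0], "turn": 0, "jaw": 1},
    {"delta_pos": [0, -0.4, 0], "turn": 0, "jaw": 1},
    {"delta_pos": [0, -0.5, 0], "turn": 0, "jaw": 1},
    {"delta_pos": [0, -0.6, 0], "turn": 0, "jaw": 1},
    {"delta_pos": [0, -0.7, 0], "turn": 0, "jaw": 1},
    {"delta_pos": [0, -0.8, 0], "turn": 0, "jaw": 1},
  ],
)

```text
clock: 13.02
tool_pos: [0.5121, 0.1951, 0.0379]
eef_rot: [0.604, 0.797, 0.0, 0.0]
contact_force: [2.6, 0.6, 1.1]
opening: 0.007
```

Run:
```python
from h import *
im=vision.snapshot("wrist"); im2=vision.snapshot("side")
cv2.imwrite("pics/s1.png",im);cv2.imwrite("pics/s2.png",cv2.resize(im2[120:260,230:390],None,fx=4,fy=4,interpolation=cv2.INTER_CUBIC))
p=np.load("ster.npy"); plan(loc(p,(-.131,0,.04)),p[2]+np.pi/2); print(r.get_state()["contact_force"])
```

```text
delta cm [ 0.1   0.9  -0.22] turn -0.04 pos [0.5118 0.195  0.0378] yawdeg 105.63 zaxis [-0.0004 -0.0001 -1.    ] clock 13.1167
[1.4367 0.7696 0.6135]
```

View pics/s2.png

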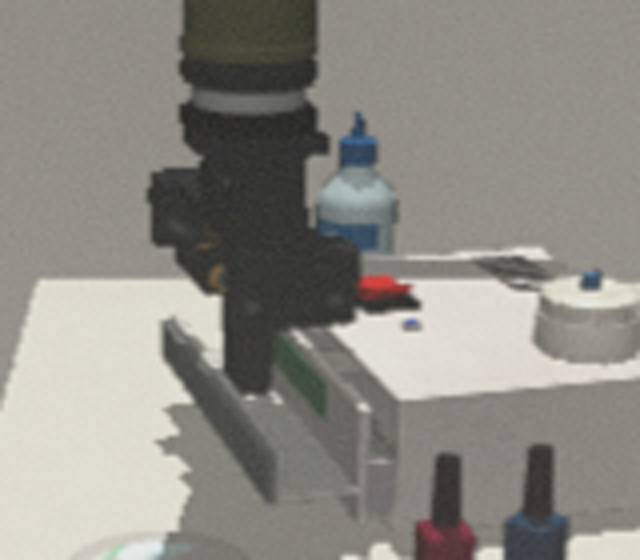

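send_rows(
  series=[
    {"delta_pos": [0, -0.1, 0], "turn": 0, "jaw": 1},
    {"delta_pos": [0, -0.3, 0], "turn": 0, "jaw": 1},
    {"delta_pos": [0, -0.6, 0], "turn": 0, "jaw": 1},
    {"delta_pos": [0, -1, 0], "turn": 0, "jaw": 1},
    {"delta_pos": [0, -1.4, 0], "turn": 0, "jaw": 1},
    {"delta_pos": [0, -1.8, 0], "turn": 0, "jaw": 1},
    {"delta_pos": [0, -2.2, 0], "turn": 0, "jaw": 1},
    {"delta_pos": [0, -2.6, 0], "turn": 0, "jaw": 1},
  ],
)

```text
clock: 13.78
tool_pos: [0.4865, 0.1881, 0.0378]
eef_rot: [0.604, 0.797, 0.0, -0.0]
contact_force: [1.6, 2.1, -1.2]
opening: 0.005
```

send_rows(
  series=[
    {"delta_pos": [0, -0.4, 0], "turn": 0, "jaw": 1},
    {"delta_pos": [0, -0.8, 0], "turn": 0, "jaw": 1},
    {"delta_pos": [0, -1.2, 0], "turn": 0, "jaw": 1},
    {"delta_pos": [0, -1.6, 0], "turn": 0, "jaw": 1},
    {"delta_pos": [0, -2, 0], "turn": 0, "jaw": 1},
    {"delta_pos": [0, -2.4, 0], "turn": 0, "jaw": 1},
    {"delta_pos": [0, -2.8, 0], "turn": 0, "jaw": 1},
    {"delta_pos": [0, -3.2, 0], "turn": 0, "jaw": 1},
  ],
)

```text
clock: 14.45
tool_pos: [0.456, 0.1793, 0.0379]
eef_rot: [0.604, 0.797, 0.0, 0.0]
contact_force: [2.2, 1.0, 0.1]
opening: 0.007
```

send_rows(
  series=[
    {"delta_pos": [0, -0.4, 0], "turn": 0, "jaw": 1},
    {"delta_pos": [0, -0.8, 0], "turn": 0, "jaw": 1},
    {"delta_pos": [0, -1.2, 0], "turn": 0, "jaw": 1},
    {"delta_pos": [0, -1.6, 0], "turn": 0, "jaw": 1},
    {"delta_pos": [0, -2, 0], "turn": 0, "jaw": 1},
    {"delta_pos": [0, -2.3, 0], "turn": 0, "jaw": 1},
    {"delta_pos": [0, -2.6, 0], "turn": 0, "jaw": 1},
    {"delta_pos": [0, -2.8, 0], "turn": 0, "jaw": 1},
  ],
)

```text
clock: 15.12
tool_pos: [0.429, 0.1715, 0.0378]
eef_rot: [0.604, 0.797, -0.0, 0.0]
contact_force: [2.1, 2.7, 0.1]
opening: 0.01
```

Run:
```python
from h import *
im=vision.snapshot("scene"); im2=vision.snapshot("side")
cv2.imwrite("pics/t1.png",cv2.resize(im[130:300,200:440],None,fx=3.3,fy=3.3,interpolation=cv2.INTER_CUBIC));cv2.imwrite("pics/t2.png",cv2.resize(im2[120:260,200:390],None,fx=4,fy=4,interpolation=cv2.INTER_CUBIC))
p=np.load("ster.npy"); plan(loc(p,(-.26,0,.04)),p[2]+np.pi/2); print(r.get_state()["contact_force"])
```

```text
delta cm [ 0.16 -3.35 -0.23] turn -0.04 pos [0.4286 0.171  0.0377] yawdeg 105.63 zaxis [-0.0009 -0.0015 -1.    ] clock 15.2167
[0.0206 1.2174 0.0043]
```

View pics/t1.png

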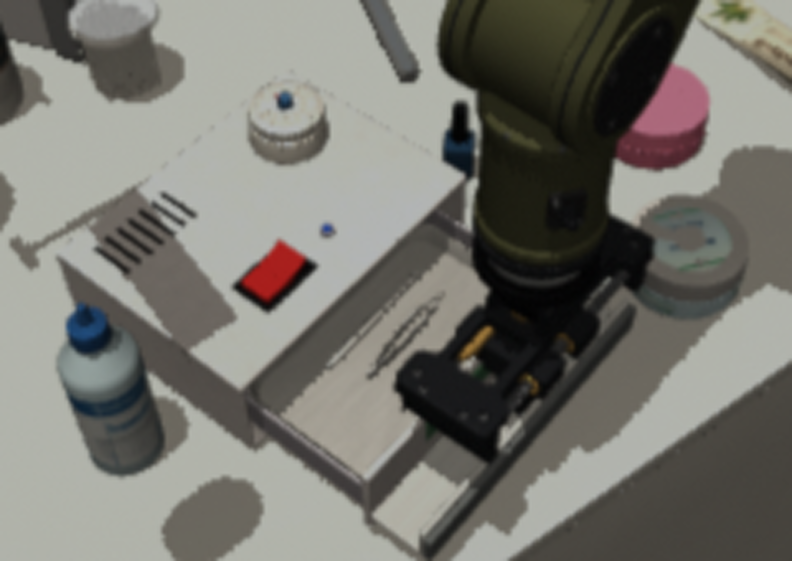

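View pics/t2.png

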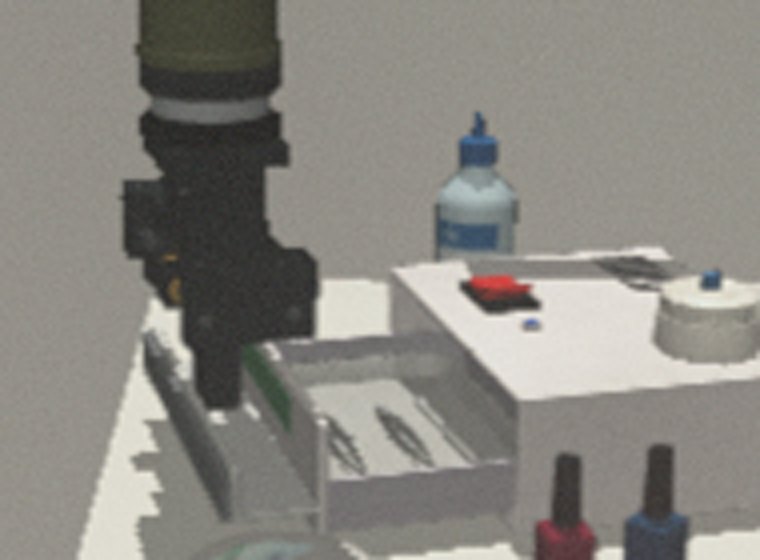

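send_rows(
  series=[
    {"delta_pos": [0, -0.1, 0], "turn": 0, "jaw": 1},
    {"delta_pos": [0, -0.3, 0], "turn": 0, "jaw": 1},
    {"delta_pos": [0, -0.6, 0], "turn": 0, "jaw": 1},
    {"delta_pos": [0, -0.9, 0], "turn": 0, "jaw": 1},
    {"delta_pos": [0, -1.2, 0], "turn": 0, "jaw": 1},
    {"delta_pos": [0, -1.5, 0], "turn": 0, "jaw": 1},
    {"delta_pos": [0, -1.8, 0], "turn": 0, "jaw": 1},
    {"delta_pos": [0, -2, 0], "turn": 0, "jaw": 1},
  ],
)

```text
clock: 15.88
tool_pos: [0.4096, 0.1659, 0.0377]
eef_rot: [0.604, 0.797, -0.0, 0.0]
contact_force: [1.6, 0.5, -2.1]
opening: 0.003
```

send_rows(
  series=[
    {"delta_pos": [0, -0.2, 0], "turn": 0, "jaw": 1},
    {"delta_pos": [0, -0.4, 0], "turn": 0, "jaw": 1},
    {"delta_pos": [0, -0.6, 0], "turn": 0, "jaw": 1},
    {"delta_pos": [0, -0.8, 0], "turn": 0, "jaw": 1},
    {"delta_pos": [0, -0.9, 0], "turn": 0, "jaw": 1},
    {"delta_pos": [0, -1, 0], "turn": 0, "jaw": 1},
  ],
)

```text
clock: 16.38
tool_pos: [0.4004, 0.1636, 0.0378]
eef_rot: [0.604, 0.797, -0.0, 0.0]
contact_force: [2.4, -0.6, -1.6]
opening: 0.004
```

send_rows(
  series=[
    {"delta_pos": [0, -0.1, 0], "turn": 0, "jaw": 1},
    {"delta_pos": [0, -0.2, 0], "turn": 0, "jaw": 1},
    {"delta_pos": [0, -0.3, 0], "turn": 0, "jaw": 1},
  ],
)

```text
clock: 16.63
tool_pos: [0.3996, 0.1634, 0.0379]
eef_rot: [0.605, 0.796, 0.001, 0.001]
contact_force: [8.0, 0.1, -2.6]
opening: 0.004
```

send_rows(
  series=[
    {"delta_pos": [0, -0.1, 0], "turn": 0, "jaw": 1},
    {"delta_pos": [0, -0.2, 0], "turn": 0, "jaw": 1},
    {"delta_pos": [0, -0.2, 0], "turn": 0, "jaw": 1},
  ],
)

```text
clock: 16.88
tool_pos: [0.3996, 0.1634, 0.038]
eef_rot: [0.605, 0.796, 0.002, 0.002]
contact_force: [9.9, 1.1, -4.6]
opening: 0.006
```

Run:
```python
from h import *
im=vision.snapshot("scene"); im2=vision.snapshot("side")
cv2.imwrite("pics/u1.png",cv2.resize(im[130:300,200:440],None,fx=3.3,fy=3.3,interpolation=cv2.INTER_CUBIC));cv2.imwrite("pics/u2.png",cv2.resize(im2[120:260,200:390],None,fx=4,fy=4,interpolation=cv2.INTER_CUBIC))
p=np.load("ster.npy"); plan(loc(p,(-.26,0,.04)),p[2]+np.pi/2); print(r.get_state()["contact_force"])
```

```text
delta cm [ 0.11 -0.34 -0.2 ] turn -0.16 pos [0.3995 0.1634 0.038 ] yawdeg 105.51 zaxis [ 0.0062  0.0011 -1.    ] clock 16.9833
[10.3636 -0.1415 -4.3756]
```

View pics/u2.png

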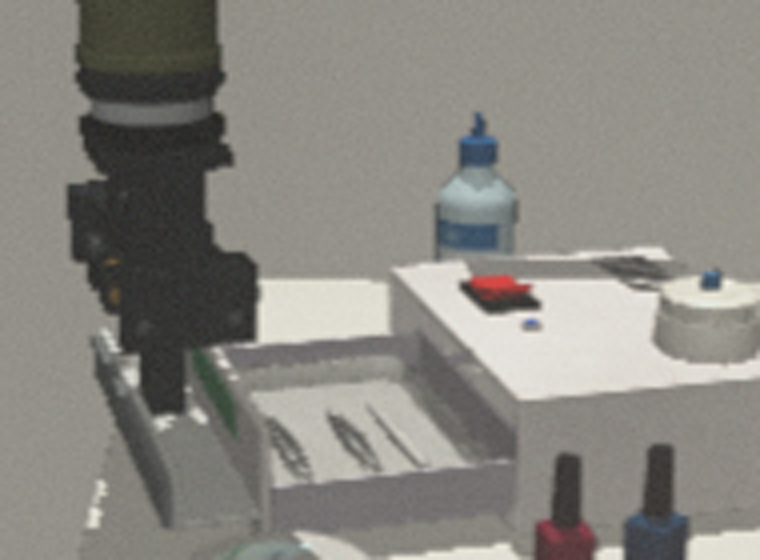

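send_rows(
  series=[
    {"delta_pos": [0, 0.4, 0], "turn": 0, "jaw": 1},
    {"delta_pos": [0, 0.9, 0], "turn": 0, "jaw": 1},
    {"delta_pos": [0, 1, -0.6], "turn": 0, "jaw": 1},
    {"delta_pos": [0, 1, -2.5], "turn": 0, "jaw": 1},
    {"delta_pos": [0, 1, -5.5], "turn": 0, "jaw": 1},
    {"delta_pos": [0, 1, -9], "turn": 0, "jaw": 1},
    {"delta_pos": [0, 1, -12], "turn": 0, "jaw": 1},
  ],
)

```text
clock: 17.57
tool_pos: [0.4034, 0.1655, 0.1592]
eef_rot: [0.604, 0.797, -0.001, -0.001]
contact_force: [0.6, -0.5, -0.2]
opening: 0.008
```

Run:
```python
from h import *
im=vision.snapshot("scene"); im2=vision.snapshot("side"); im3=vision.snapshot("wrist"); c=cam("wrist"); np.savez("v.npz",K=c[0],E=c[1])
cv2.imwrite("pics/v1.png",cv2.resize(im[130:300,200:440],None,fx=3.3,fy=3.3,interpolation=cv2.INTER_CUBIC));cv2.imwrite("pics/v2.png",cv2.resize(im2[120:280,200:390],None,fx=3.7,fy=3.7,interpolation=cv2.INTER_CUBIC));cv2.imwrite("pics/v3.png",im3)
p=np.load("ster.npy"); plan(loc(p,(-.26,0,.04)),p[2]+np.pi/2); print(r.get_state()["contact_force"])
```

```text
delta cm [ 0.01 -0.99 11.94] turn -0.03 pos [0.4053 0.1659 0.1594] yawdeg 105.65 zaxis [ 0.0024  0.0021 -1.    ] clock 17.7167
[ 0.4841  0.4088 -0.528 ]
```

View pics/v1.png

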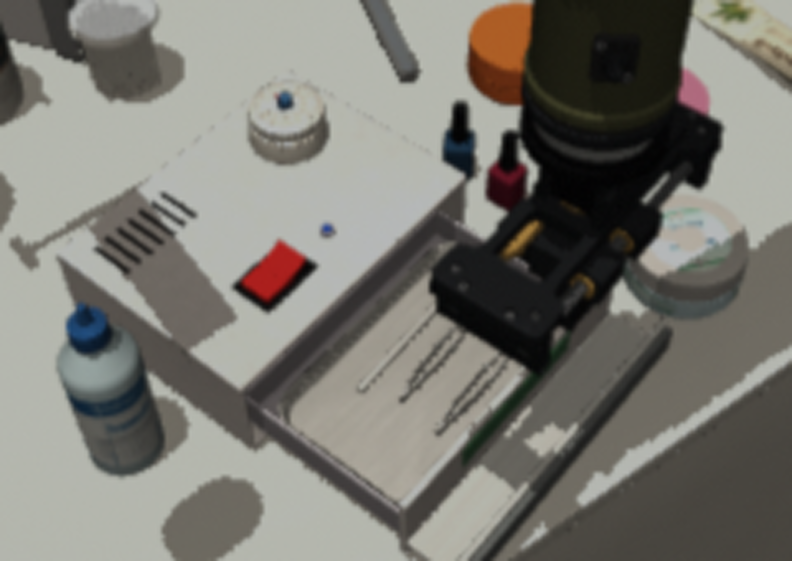

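View pics/v2.png

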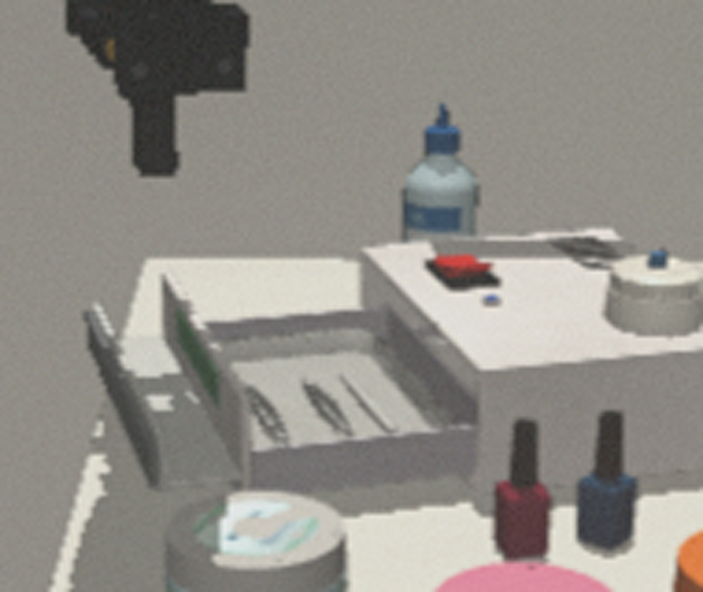

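View pics/v3.png

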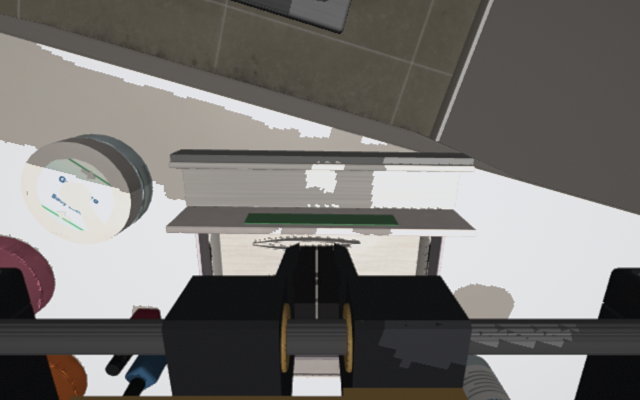

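Run:
```python
from h import *
p=np.load("ster.npy")
def l(P): return np.round([np.cos(p[2])*(P[0]-p[0])+np.sin(p[2])*(P[1]-p[1]),-np.sin(p[2])*(P[0]-p[0])+np.cos(p[2])*(P[1]-p[1])],4)
for f,uvs,fr in (("m_wrist.npz",[(220,169),(420,169)],(320,231)),("v.npz",[(220,166),(420,167)],(320,230))):
    d=np.load(f); c=(d["K"],d["E"]); print(f,[l(onplane(c,u,.06)) for u in uvs], l(onplane(c,fr,.079)))
c=cam("side")
# lip near (right) top corner: before (b_side crop) and after (v2)
print(l(onplane(c,(345/4+220,372/4+140),.06)), l(onplane(c,(157/3.7+200,405/3.7+120),.06)))
# drawer-front near corner top
print(l(onplane(c,(243/3.7+200,388/3.7+120),.079)),l(onplane(c,(88/3.7+200,305/3.7+120),.06)))
S=cam("scene");print("pot",l(onplane(S,(690/3.3+200,240/3.3+130),.044)))
```

```text
m_wrist.npz [array([-0.1377, -0.073 ]), array([-0.1374,  0.0829])] [-0.0933  0.0047]
v.npz [array([-0.2722, -0.0739]), array([-0.2713,  0.0785])] [-0.2275  0.0021]
[-0.143  -0.1205] [-0.2644 -0.0659]
[-0.2233 -0.1006] [-0.2734  0.1156]
pot [-0.2456 -0.1986]
```

```bash
python3 -c "
from h import *
print(order.finish_job(), r.get_state()['clock'], r.get_state()['contact_force'])"
```

```text
the job is handed in; nothing more can be done
the job is handed in; nothing more can be done
```

The job is done and handed in at about 17.7 s of the 50 s allowed.

- **Pot:** I pushed the cream pot about 11 cm to the right. It now stands about 28 mm clear of the side of the drawer's path. The orange and pink pots were not touched.
- **Switch:** I pressed the red rocker to a firm stop at about 20 N, before opening the drawer. The pictures show its left half level and its right half proud.
- **Drawer:** I hooked the closed fingertips in behind the lip and drew the drawer out slowly with about 2 to 3 N. At the end it stopped moving and the force rose to about 10 N. I then eased off and lifted the hand clear.

**Last checks:** The wrist pictures before and after give about 134 mm of travel against the nominal 130 mm, which is within measuring error of fully out. The three tools lie in their places in the tray. The bottles and timer look unmoved, and nothing is touching the robot.

**Disagreements:**
- **Fingertip height:** The fingertips stood about 18 to 21 mm higher than the stated tool frame implies. The cameras and the contact with the switch both showed this. I worked from the measured height, but only after the push, so the fingers met the pot near its top; it still slid without tipping.
- **Network misses:** In the scene picture the pot network found only the look-alikes. I picked the cream pot from its colour and place instead.
- **Skipped crop:** I did not take a separate enlarged picture of the pot alone before reaching for it. An enlarged view of the whole scene showed all three pots.

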